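# Change the battery packs in the latched bays of a bench analyser

## Task

Change the battery packs on the four-bay analyser: first slide its contact knob fully to the robot's right to withdraw the contacts. Free each finished pack in the bays by pressing its latch's thumb tab down until the latch stays open, and stand it upright in the shallow tray; with a bay's latch pressed open in the same way, push each pack waiting on the mat fully down into a bay of its own, any bay, until the latch snaps shut over it, and leave no latch open, not even on an empty bay. Once all packs are changed, slide the contact knob fully to the left, and let go; do not shove the other things on the bench about.

Things in the scene. Friction and masses are not known exactly. Their poses are not given: they have to be found in the camera images.
- analyser: four-bay battery analyser, fixed light box; origin: underside, below the middle of the bay row. x points away from the robot, y along the row to the robot's left. Box x = -100 (front) to +44 mm (rear), 344 mm wide, flat top (deck) 62 mm up. Bays at x = 0, y = +123, +41, -41, -123 mm: pockets 65 (x) x 39 (y) mm, 36 mm deep, mouths flared to 72 x 46. Contact knob on the front strip, a latch behind each bay
- bay0 (a point): home point of the leftmost bay (seen from the robot): where the middle (point pack*_mid) of a fully seated pack lies, on the bay's centre line, 68.5 mm above the bench, 6.5 mm above the deck. Axes as the analyser
- bay1 (a point): home point of the second from the left bay (seen from the robot): where the middle (point pack*_mid) of a fully seated pack lies, on the bay's centre line, 68.5 mm above the bench, 6.5 mm above the deck. Axes as the analyser
- bay2 (a point): home point of the third from the left bay (seen from the robot): where the middle (point pack*_mid) of a fully seated pack lies, on the bay's centre line, 68.5 mm above the bench, 6.5 mm above the deck. Axes as the analyser
- bay3 (a point): home point of the rightmost bay (seen from the robot): where the middle (point pack*_mid) of a fully seated pack lies, on the bay's centre line, 68.5 mm above the bench, 6.5 mm above the deck. Axes as the analyser
- latch0 (a joint): Latch of bay 0, rad: 0 shut, 0.52 open; an over-centre spring holds it at either end. Hinge along y at analyser x = 38, 6 mm below the deck. Shut, its flat-topped nose hangs 7 mm over the bay's rear, 13.5 to 20 mm above the deck, and blocks it. Grey thumb tab, 26 mm wide, from x = 42 to 80 mm; press at x = 68, where its top is 8 mm above the deck when shut, 9 mm below it when open
- latch1 (a joint): Latch of bay 1, rad, like latch0. To open any latch, press its tab with shut fingers straight down about 17 mm (about 6 N at first, 10 N with a pack in the bay); it then stays open by itself, and a steel foot rises 11 mm from the bay's floor, lifting a pack in it by that much. Keep the fingertips beyond x = 55 mm: the latch's upright swings back to there
- latch2 (a joint): Latch of bay 2, rad, like latch0. How any latch shuts: a pack pushed down to the bay's floor presses the foot down (about 6 N over the last 11 mm) and in the last 1 to 2 mm trips the latch, which snaps shut by itself, its nose over the pack's rear shoulder. An empty bay's opened latch stays open
- latch3 (a joint): Latch of bay 3, rad, like latch0: 0 shut, 0.52 open
- contact_slide (a joint): contact slide, m: 0 = right end stop (robot's right, the analyser's -y; contacts withdrawn, the brass contacts stand between the bays), 0.041 = left end stop (+y; contacts engaged, brass contacts at the bays' middles). Friction about 2.5 N, stays where left
- slide_grip (a point): place to grip the black contact knob on the front strip of the deck: block 16 (x) x 18 (y) mm, its top 35 mm above the deck; this point is on its centre line 24 mm above the deck (11 mm below its top). It moves with the slide, along the analyser's y
- pack0_mid (a point): middle (42.5 mm up) of a waiting black battery pack standing on the mat, 85 mm high, 0.24 kg; None if absent. Body 62 (its x) x 36 (y) mm up to 48 mm (lowest 6 mm stepped in 2 mm all round); above it a neck 46 (x) x 32 (y) mm, leaving 8 mm shoulders in front and behind. Grasp the neck across y. In the bay its x lies along the analyser's x, either way round; seated, its top is 49 mm above the deck
- pack1_mid (a point): middle (42.5 mm up) of a waiting black battery pack standing on the mat, 85 mm high, 0.24 kg; None if absent. Shape and size as pack0; its smooth foot slides easily on the bench
- pack2_mid (a point): middle (42.5 mm up) of a waiting black battery pack standing on the mat, 85 mm high, 0.24 kg; None if absent. Shape and size as pack0; its smooth foot slides easily on the bench
- done0_mid (a point): middle of a finished pack, latched in bay 0 at the start; None if absent. Shape and size as pack0; to go to the tray
- done1_mid (a point): middle of a finished pack, latched in bay 1 at the start; None if absent. Shape and size as pack0; to go to the tray
- done2_mid (a point): middle of a finished pack, latched in bay 2 at the start; None if absent. Shape and size as pack0; to go to the tray
- done3_mid (a point): middle of a finished pack, latched in bay 3 at the start; None if absent. Shape and size as pack0; to go to the tray
- out_tray: shallow fixed grey tray for finished packs, 120 (its x) x 190 (y) x 22 mm high, walls and floor 3 mm. Origin: middle of its underside. Two packs stand in it side by side, 45 mm either way of the middle along y
- multimeter: handheld multimeter lying on its back, 180 x 88 x 41 mm high; a bystander. Origin in the middle of its underside
- memory_stick: small metal memory stick, 54 x 18 x 9 mm, lying between the packs; a bystander. Origin in the middle of its underside
- screwdriver: screwdriver 160 mm long, lying; a bystander. Origin in the middle of its underside
- solvent: white solvent bottle, diameter 56, 105 mm high; a bystander. Origin in the middle of its underside
- cup: black plastic cup, diameter 72, 62 mm high; a bystander. Origin in the middle of its underside
There are look-alikes about, which are no part of the job. Leave any green look-alike of the part that bears done2_mid alone.

How it is judged:
On the way, in this order (a step that is already met when the one before it is completed fails the run):
1. the contact slide is at its right end stop: contacts withdrawn (value of joint contact_slide below 0.003 m), for 0.2 s.
2. every finished pack stands in the tray and every waiting pack is home in a bay, all latches shut, the contacts still withdrawn (((distance between pack0_mid and bay0 below 0.006 m and angle between pack0_mid's own z axis and vertical below 0.06 rad) or (distance between pack0_mid and bay1 below 0.006 m and angle between pack0_mid's own z axis and vertical below 0.06 rad) or (distance between pack0_mid and bay2 below 0.006 m and angle between pack0_mid's own z axis and vertical below 0.06 rad) or (distance between pack0_mid and bay3 below 0.006 m and angle between pack0_mid's own z axis and vertical below 0.06 rad)) and ((distance between pack1_mid and bay0 below 0.006 m and angle between pack1_mid's own z axis and vertical below 0.06 rad) or (distance between pack1_mid and bay1 below 0.006 m and angle between pack1_mid's own z axis and vertical below 0.06 rad) or (distance between pack1_mid and bay2 below 0.006 m and angle between pack1_mid's own z axis and vertical below 0.06 rad) or (distance between pack1_mid and bay3 below 0.006 m and angle between pack1_mid's own z axis and vertical below 0.06 rad)) and ((distance between pack2_mid and bay0 below 0.006 m and angle between pack2_mid's own z axis and vertical below 0.06 rad) or (distance between pack2_mid and bay1 below 0.006 m and angle between pack2_mid's own z axis and vertical below 0.06 rad) or (distance between pack2_mid and bay2 below 0.006 m and angle between pack2_mid's own z axis and vertical below 0.06 rad) or (distance between pack2_mid and bay3 below 0.006 m and angle between pack2_mid's own z axis and vertical below 0.06 rad)) and x of done0_mid in the frame of out_tray between -0.05 and 0.05 m and y of done0_mid in the frame of out_tray between -0.085 and 0.085 m and z of each of done0_mid, done1_mid, done2_mid, done3_mid in the frame of out_tray below 0.052 m and angle between each of done0_mid, done1_mid, done2_mid, done3_mid's own z axis and vertical below 0.1 rad and x of done1_mid in the frame of out_tray between -0.05 and 0.05 m and y of done1_mid in the frame of out_tray between -0.085 and 0.085 m and x of done2_mid in the frame of out_tray between -0.05 and 0.05 m and y of done2_mid in the frame of out_tray between -0.085 and 0.085 m and x of done3_mid in the frame of out_tray between -0.05 and 0.05 m and y of done3_mid in the frame of out_tray between -0.085 and 0.085 m and value of joint each of latch0, latch1, latch2, latch3 below 0.08 rad and value of joint contact_slide below 0.008 m), for 0.2 s.
3. the contact slide is at its left end stop: contacts engaged (value of joint contact_slide above 0.038 m), for 0.2 s.
At the end, for the whole second after the job is handed in: Finished packs stand upright (within 0.1 rad) on the tray's floor, their middles within 50 mm (x) and 85 mm (y) of its middle; waiting packs are home (middle within 6 mm of a bay's home point, tilt under 0.06 rad), at rest; all latches are below 0.08 rad; the contact slide is beyond 38 mm (((distance between pack0_mid and bay0 below 0.006 m and angle between pack0_mid's own z axis and vertical below 0.06 rad) or (distance between pack0_mid and bay1 below 0.006 m and angle between pack0_mid's own z axis and vertical below 0.06 rad) or (distance between pack0_mid and bay2 below 0.006 m and angle between pack0_mid's own z axis and vertical below 0.06 rad) or (distance between pack0_mid and bay3 below 0.006 m and angle between pack0_mid's own z axis and vertical below 0.06 rad)) and ((distance between pack1_mid and bay0 below 0.006 m and angle between pack1_mid's own z axis and vertical below 0.06 rad) or (distance between pack1_mid and bay1 below 0.006 m and angle between pack1_mid's own z axis and vertical below 0.06 rad) or (distance between pack1_mid and bay2 below 0.006 m and angle between pack1_mid's own z axis and vertical below 0.06 rad) or (distance between pack1_mid and bay3 below 0.006 m and angle between pack1_mid's own z axis and vertical below 0.06 rad)) and ((distance between pack2_mid and bay0 below 0.006 m and angle between pack2_mid's own z axis and vertical below 0.06 rad) or (distance between pack2_mid and bay1 below 0.006 m and angle between pack2_mid's own z axis and vertical below 0.06 rad) or (distance between pack2_mid and bay2 below 0.006 m and angle between pack2_mid's own z axis and vertical below 0.06 rad) or (distance between pack2_mid and bay3 below 0.006 m and angle between pack2_mid's own z axis and vertical below 0.06 rad)) and x of done0_mid in the frame of out_tray between -0.05 and 0.05 m and y of done0_mid in the frame of out_tray between -0.085 and 0.085 m and z of each of done0_mid, done1_mid, done2_mid, done3_mid in the frame of out_tray below 0.052 m and angle between each of done0_mid, done1_mid, done2_mid, done3_mid's own z axis and vertical below 0.1 rad and x of done1_mid in the frame of out_tray between -0.05 and 0.05 m and y of done1_mid in the frame of out_tray between -0.085 and 0.085 m and x of done2_mid in the frame of out_tray between -0.05 and 0.05 m and y of done2_mid in the frame of out_tray between -0.085 and 0.085 m and x of done3_mid in the frame of out_tray between -0.05 and 0.05 m and y of done3_mid in the frame of out_tray between -0.085 and 0.085 m and value of joint each of latch0, latch1, latch2, latch3 below 0.08 rad and value of joint contact_slide above 0.038 m and linear speed of each of pack0, pack1, pack2, done0, done1, done2, done3 below 0.02 m/s); the robot touches nothing.
It fails at once if one of the other things on the bench is shoved more than 40 mm (distance of any of multimeter, memory_stick, screwdriver, solvent, cup from where it was at the start of the episode above 0.04 m).
Of pack0, pack1, pack2 only 2 to 3 are there at a start; the rules pass over those that are not, and their reading is None.
Of done0, done1, done2, done3 only 1 to 2 are there at a start; the rules pass over those that are not, and their reading is None.
At some moment in a run one of pack0, pack1, pack2 may be knocked a few centimetres aside while the robot is not near it.
It also fails if it takes over 210 s, if anything falls off the work surface, if the arm or the gripper's body presses on something with over 40 N, if the wrist force passes 120 N, or if a joint passes its speed limit or range.

## Robot

A 6-joint arm with a two-finger parallel gripper is mounted at the origin on the work surface. World frame = base frame: x ahead of the robot, y to its left, z up, the work surface at z = 0. Lengths are in m, angles in rad, forces in N, time in s.
With the tool pointing down it reaches from about 0.3 to 0.775 m from the base axis. Payload 14.6 kg.
Tool frame: the origin (TCP) lies on the mounting face of the last link; the fingertips stand 173 mm ahead of it and the grasp point (between the pads) lies 155 mm ahead of it; z points along the fingers, y is the direction in which the jaws open and shut (so a half turn about z gives the same grasp; the last joint's range is limited). The gripper opens to 85 mm and grips with 20 to 120 N. Pads are 22 mm wide; open, the fingers measure 114 mm over their backs; the gripper's body (76 mm by 85 mm) begins 54 mm behind the grasp point. The pads swing forward as they close: fully open they stand 13 mm farther back than shut.
Start: joints at [1.081, 0.3, 1.521, -0, 1.321, -0.067], TCP at [0.226, 0.502, 0.405] pointing down, gripper open.
Joint ranges: [-3.03, 3.03], [-0.79, 2.21], [0.23, 2.52], [-1.04, 4.18], [0, 3.07], [-2.55, 2.55]. Speed limits (rad/s): [2.22, 2.22, 2.57, 3.14, 3.14, 3.14].

## Interface

Orientations are given as a unit quaternion [x, y, z, w].
In Python, from plant import r gives the robot as it stands.
- The arm moves only by the shell command python3 -m jog 'ROWS' [OPENING] [FORCE]. ROWS is JSON, a list of rows, each a list of 2 entries, a list of its own where there are three numbers: the shift along the world's x, y, z in mm, then the turn about the world's z in rad. In form: [[[dx, dy, dz], yaw], ...]. A call has 1 to 20 rows; each row shifts and turns the commanded pose from where the row before left it; what a row does not reach is not made up. A row lasts 1/10 s, in which the tool goes at most 50 mm and 8.59 degrees, less where a joint would pass 70% of its speed; a pose out of reach is approached as far as the arm can. A call is refused whole if a number of a shift passes 50 or a number of a turn 0.15, either way. A call with a gripper value outside its range is refused whole. OPENING is the opening, from 0 (shut) to 1 (fully open), set as the call begins (- or left out, the last holds). The fingers move at their own pace and stop on an object; FORCE is the grip in N (left out, the last holds). Time passes only in rows, so rows that do not move let the fingers close. It gives the time, the measured TCP pose, the force and the opening at its end, in the units of the state.
- r.read_state(): the state, without advancing time (a new reading comes with each control period).
- r.read_camera(name): name is "side" or "top"; returns a dict with "img" (480x640x3 uint8, blue, green, red), "K" (3x3 intrinsics, pixels), "k1" (the pictures are not rectified: a ray, as slopes to the right and down, at radius r is drawn at 1 + k1 r^2 times it, then the intrinsics apply), "eye" and "rotation" of the camera in the world. Camera axes: x right, y down, z forward; pixel columns grow to the right and rows downward; lengths in m; the calibration is good to about 2 mm. A picture is of the moment at which its call begins. There is no depth.
- r.job_done(): hands the job in, once; it reports no verdict.
The state is a dict: "time_s": time; "joints": joint angles; "joint_velocities": joint speeds; "effort": joint torques, N m; "position": TCP position; "ee_rot": TCP orientation; "contact_force": force on the tool from outside, world axes, zero at the start; "ft_torque": the same for the moment, N m; "width": opening from 0.0 (shut) to 1.0 (fully open).
Only numpy, scipy, OpenCV 4.12 (cv2) and the standard library are available. Lean on these libraries where they do the work, as an engineer would, in place of code of your own. Each camera call takes 0.05 s, during which the arm holds its last target.

## Working session

There is one attempt and no reset: what is moved stays moved. The work goes in short steps, Python scripts to look and compute and a shell command to move; the robot and the scene stay as the last step left them, time stands still between calls to the robot, and variables do not carry over. Pictures are saved under pics/ and viewed, and the job is handed in when it is done.

```bash
ls; mkdir -p pics
python3 - <<'E'
from plant import r
import cv2
print(r.read_state())
for n in("side","top"):
    c=r.read_camera(n); cv2.imwrite(f"pics/{n}0.png",c["img"]); print(n,c["K"],c["k1"],c["eye"],c["rotation"])
E
```

```text
pics
{'time_s': 0.0, 'joints': array([ 1.08140572e+00,  3.00493714e-01,  1.52161849e+00,  2.20956970e-05,
        1.32066031e+00, -6.66349864e-02]), 'joint_velocities': array([ 0.00086779,  0.00117654,  0.00272186, -0.00140565, -0.00150636,
       -0.00092531]), 'effort': array([-1.99607188e-03, -5.43506670e+01, -3.61795020e+01, -1.76192898e-04,
        4.14469177e-03,  1.21783228e-05]), 'position': array([0.22565412, 0.50154055, 0.40409296]), 'ee_rot': array([ 2.09809884e-01,  9.77742023e-01, -5.64337415e-04, -1.72193936e-04]), 'contact_force': array([-0.56551225,  0.24889762,  0.38622608]), 'ft_torque': array([-0.03917849,  0.02896202,  0.01638806]), 'width': 0.9993852608070514}
side [[611.13106324   0.         315.9949478 ]
 [  0.         611.13106324 247.03034627]
 [  0.           0.           1.        ]] 0.06577147966709711 [ 0.27151277 -0.77886198  0.99987165] [ 0.91753803 -0.1854971   0.06770864 -0.34515262]
top [[576.98686625   0.         311.13629697]
 [  0.         576.98686625 230.81828999]
 [  0.           0.           1.        ]] -0.021880688802142206 [ 0.39068217 -0.04891312  1.36951311] [ 0.71015238 -0.7009867   0.04760579 -0.04511027]
```

View pics/side0.png

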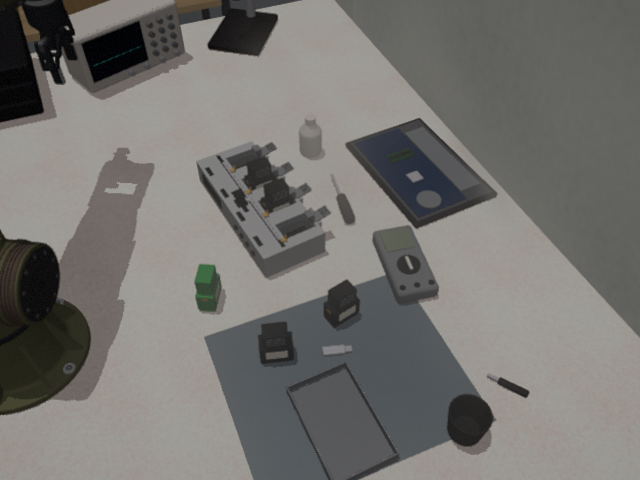

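View pics/top0.png

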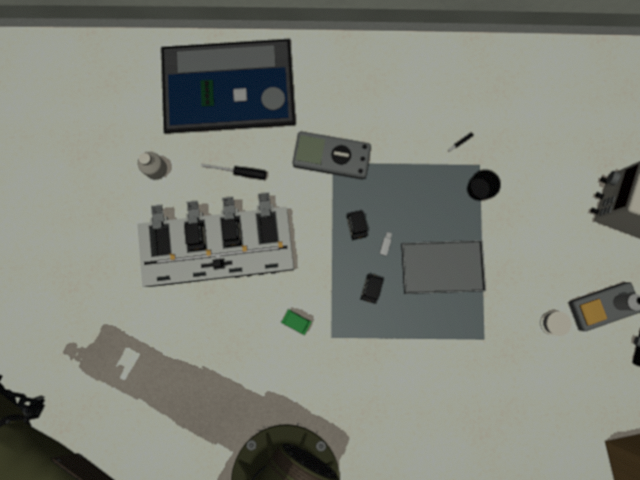

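```bash
cat > h.py <<'E'
from plant import r
import cv2,numpy as np
from scipy.spatial.transform import Rotation as R
def cam(n): return r.read_camera(n)
def ray(c,u,v):
    K=c["K"]; d=cv2.undistortPoints(np.array([[[u,v]]],float),K,np.array([c["k1"],0,0,0,0.]))[0,0]
    q=np.array(c["rotation"]); M=R.from_quat(q).as_matrix()
    return M@np.array([d[0],d[1],1.])
def atz(c,u,v,z):
    d=ray(c,u,v); e=np.array(c["eye"]); return e+d*(z-e[2])/d[2]
def proj(c,p):
    M=R.from_quat(c["rotation"]).as_matrix(); rv=cv2.Rodrigues(M.T)[0]; t=-M.T@np.array(c["eye"])
    return cv2.projectPoints(np.atleast_2d(np.array(p,float)),rv,t,c["K"],np.array([c["k1"],0,0,0,0.]))[0][:,0]
def tri(a,ua,b,ub):
    d1,d2=ray(a,*ua),ray(b,*ub);e1,e2=np.array(a["eye"]),np.array(b["eye"])
    s=np.linalg.lstsq(np.c_[d1,-d2],e2-e1,rcond=None)[0]
    p,q=e1+s[0]*d1,e2+s[1]*d2
    return (p+q)/2,np.linalg.norm(p-q)
def crop(c,x0,y0,w,h,k,fn):
    cv2.imwrite(fn,cv2.resize(c["img"][y0:y0+h,x0:x0+w],None,fx=k,fy=k,interpolation=cv2.INTER_CUBIC))
def boxes(yaw0,cx,cy,yaw): pass
E
python3 - <<'E'
from h import *
t=cam("top"); print(r.read_state()["time_s"])
crop(t,130,180,180,120,4,"pics/t1.png"); crop(t,325,190,170,120,4,"pics/t2.png")
s=cam("side"); crop(s,190,130,150,150,4,"pics/s1.png"); crop(s,240,270,170,140,4,"pics/s2.png")
E
```

```text
0.15
```

View pics/t1.png

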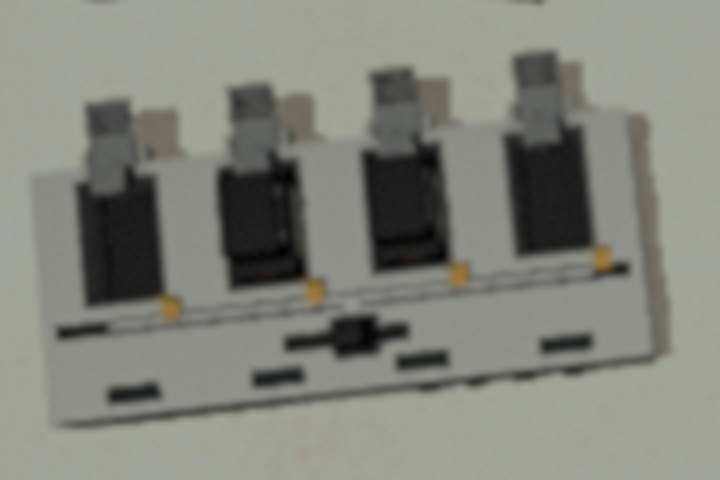

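View pics/t2.png

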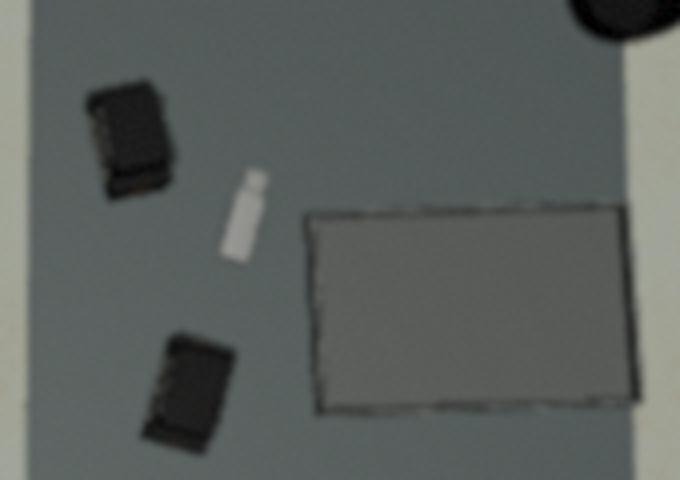

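View pics/s1.png

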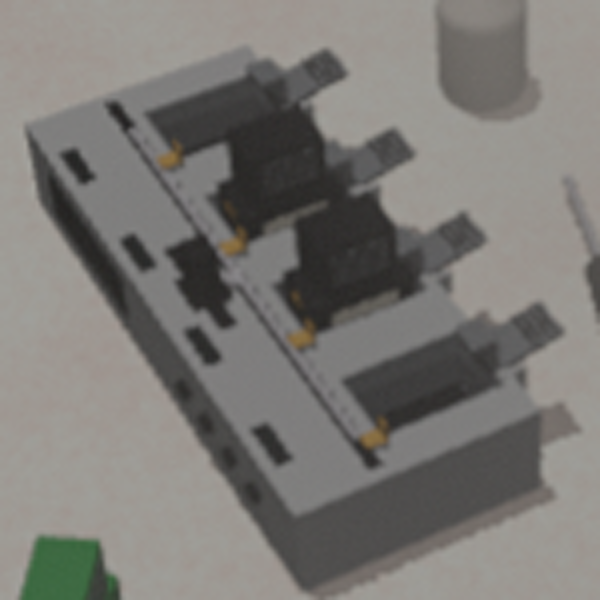

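View pics/s2.png

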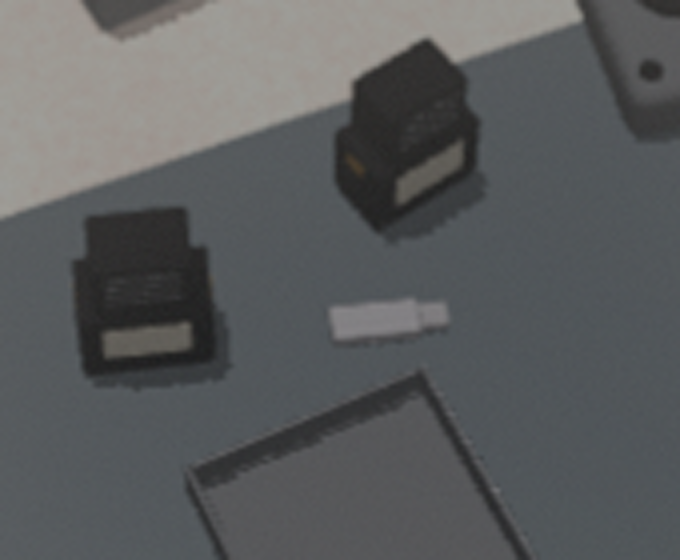

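```bash
cat >> h.py <<'E'
from scipy.optimize import least_squares
def fit(obs,p0):
    # obs: list of (cam,(u,v),local xyz); pose x,y,yaw
    def f(p):
        out=[]
        for c,uv,l in obs:
            w=[p[0]+np.cos(p[2])*l[0]-np.sin(p[2])*l[1],p[1]+np.sin(p[2])*l[0]+np.cos(p[2])*l[1],l[2]]
            out+=list(proj(c,w)[0]-uv)
        return np.array(out)
    s=least_squares(f,p0,loss="soft_l1"); return s.x,f(s.x).reshape(-1,2)
def cr(x,y,x0,y0,k=4): return np.array([(x+.5)/k-.5+x0,(y+.5)/k-.5+y0])
E
python3 - <<'E'
from h import *
np.set_printoptions(precision=4,suppress=True)
t=cam("top");s=cam("side")
T1=lambda x,y:cr(x,y,130,180); T2=lambda x,y:cr(x,y,325,190);S1=lambda x,y:cr(x,y,190,130);S2=lambda x,y:cr(x,y,240,270)
top=[(t,T1(30,175),(.044,.172,.062)),(t,T1(52,425),(-.1,.172,.062)),(t,T1(652,355),(-.1,-.172,.062)),(t,T1(628,108),(.044,-.172,.062))]
sd=[(s,S1(27,128),(-.1,.172,.062)),(s,S1(297,515),(-.1,-.172,.062)),(s,S1(540,408),(.044,-.172,.062))]
for o in (top,sd,top+sd):
    p,e=fit(o,[.55,.2,.1]); print("an",p,np.abs(e).max())
# tray top rim z=.022, 120x190
tt=[(t,T2(305,213),(.06,.095,.022)),(t,T2(318,413),(-.06,.095,.022)),(t,T2(638,402),(-.06,-.095,.022)),(t,T2(625,206),(.06,-.095,.022))]
ts=[(s,S2(187,475),(-.06,.095,.022)),(s,S2(422,373),(.06,.095,.022))]
for o in (tt,ts,tt+ts):
    p,e=fit(o,[.5,-.35,.1]); print("tray",p,np.abs(e).max())
E
```

```text
an [0.5536 0.1701 0.1277] 0.7487200112706205
an [0.554  0.1753 0.1313] 0.7887989442266701
an [0.5536 0.1714 0.1279] 1.6489650855906461
tray [ 0.4883 -0.3613  0.0443] 1.2845110007357903
tray [ 0.4865 -0.3652  0.0524] 0.8083633022804975
tray [ 0.4877 -0.3627  0.0536] 1.7706965684133138
```

Run:
```python
from h import *
np.set_printoptions(precision=4,suppress=True)
t=cam("top");s=cam("side")
crop(t,195,245,50,40,14,"pics/k1.png");crop(s,225,185,40,40,14,"pics/k2.png")
```

```text
(no output)
```

View pics/k1.png

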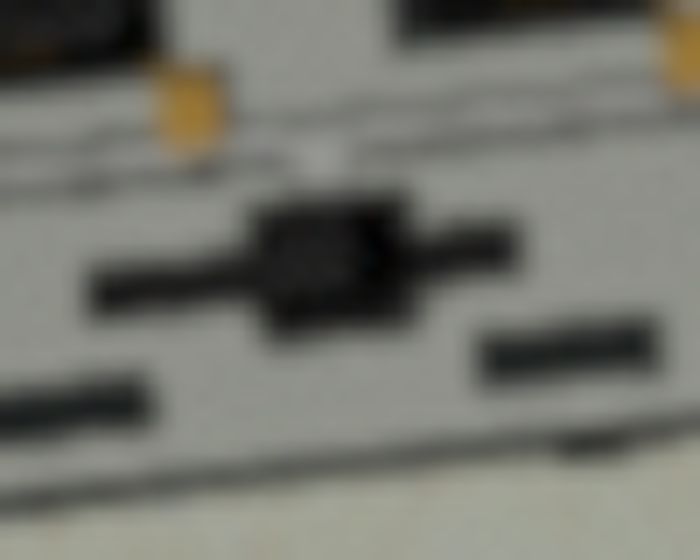

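View pics/k2.png

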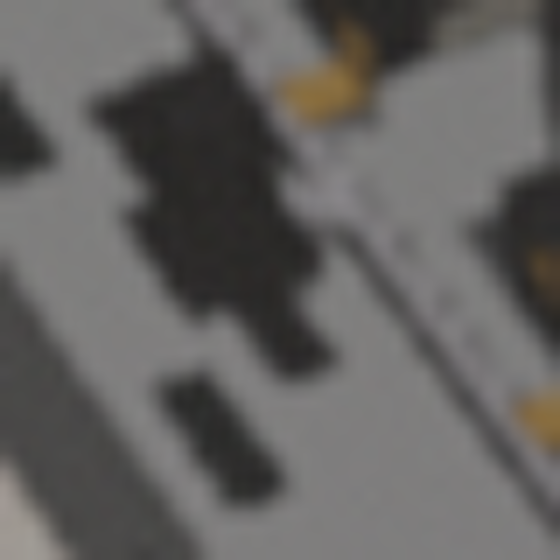

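Run:
```python
from h import *
np.set_printoptions(precision=4,suppress=True)
t=cam("top");s=cam("side")
a=cr(308,258,195,245,14);b=cr(190,120,225,185,14)
print(a,b,atz(t,*a,.097),atz(s,*b,.097),tri(t,a,s,b))
p=np.array([.5536,.1714]);th=.128
for q in (atz(t,*a,.097),atz(s,*b,.097)):
    d=q[:2]-p; print(d@[np.cos(th),np.sin(th)],d@[-np.sin(th),np.cos(th)])
```

```text
[216.5357 262.9643] [238.1071 193.1071] [0.4843 0.1556 0.097 ] [0.4807 0.1559 0.097 ] (array([0.4826, 0.156 , 0.0967]), np.float64(0.0035148166425029532))
-0.07076876594024563 -0.006792849376191087
-0.07424053416187495 -0.006102192011426415
```

```bash
python3 -m jog '[[[21,-29,-3],0.046],[[21,-29,-3],0.046],[[21,-29,-3],0.046],[[21,-29,-3],0.046],[[21,-29,-3],0.046],[[21,-29,-3],0.046],[[21,-29,-3],0.046],[[21,-29,-3],0.046],[[21,-29,-3],0.046],[[21,-29,-3],0.046],[[21,-29,-3],0.046],[[26,-27,-5],0.044],[[0,0,0],0]]' 1 40
```

```text
time_s: 1.8
position: [0.4845, 0.1529, 0.366]
ee_rot: [-0.063, 0.998, -0.0, -0.0]
contact_force: [-0.6, 1.3, 0.4]
width: 0.997
```

Run:
```python
from h import *
np.set_printoptions(precision=4,suppress=True)
t=cam("top");s=cam("side")
cv2.imwrite("pics/t3.png",t["img"]);cv2.imwrite("pics/s3.png",s["img"]);print(r.read_state()["joints"],r.read_state()["contact_force"])
```

```text
[ 0.2388  0.2408  1.6884  0.0001  1.2129 -1.4574] [-0.7869 -0.2463  0.5964]
```

View pics/t3.png

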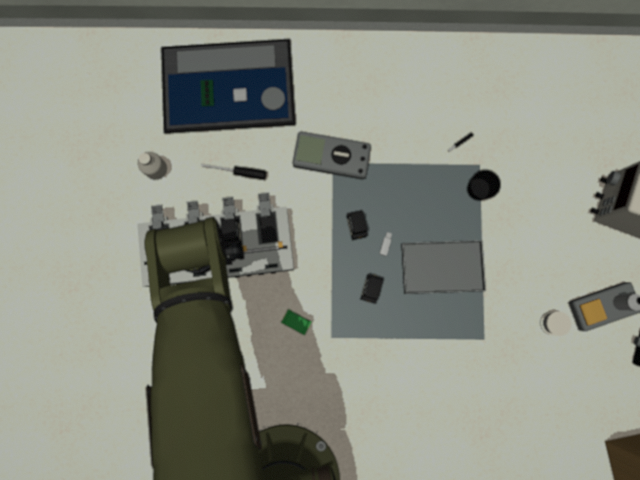

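View pics/s3.png

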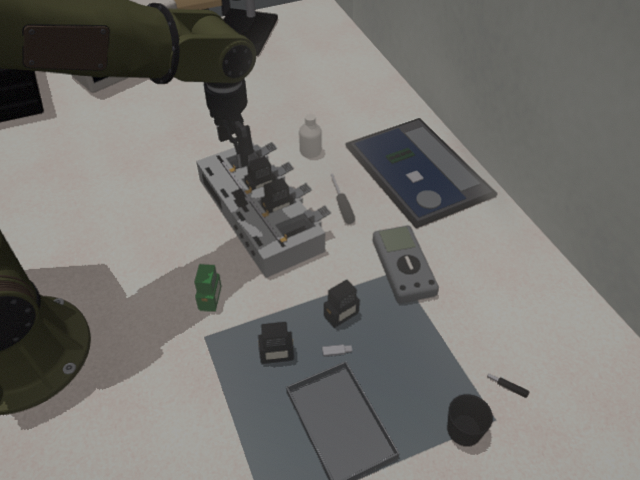

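```bash
python3 -m jog '[[[0,3,-40],0],[[0,0,-40],0],[[0,0,-40],0],[[0,0,0],0],[[0,0,0],0]]' 1 40
```

```text
time_s: 2.4
position: [0.4826, 0.1593, 0.2478]
ee_rot: [-0.064, 0.998, 0.0, -0.0]
contact_force: [-0.2, 0.1, 1.0]
width: 1.0
```

Run:
```python
from h import *
s=cam("side"); crop(s,180,90,180,150,4,"pics/s4.png")
```

```text
(no output)
```

View pics/s4.png

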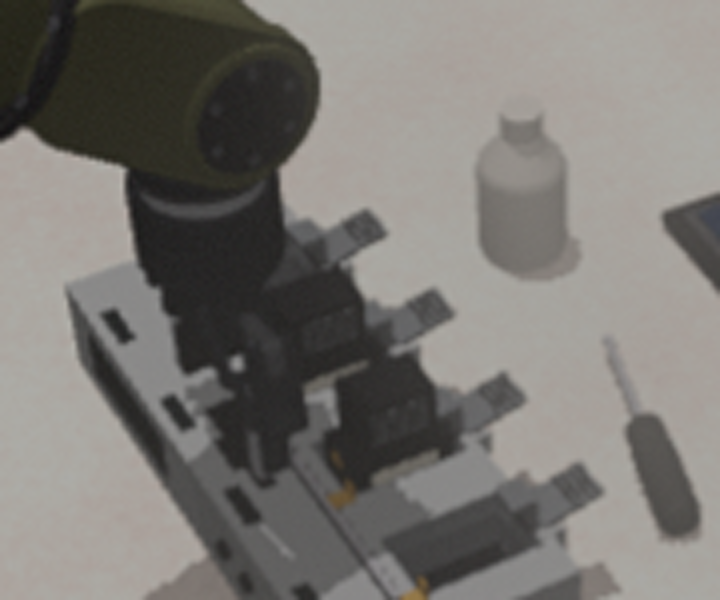

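```bash
python3 -m jog '[[[0,0,0],0],[[0,0,0],0],[[0,0,0],0],[[0,0,0],0],[[0,0,0],0],[[0,0,0],0]]' 0 40; python3 -m jog '[[[1.3,-9.9,0],0],[[1.3,-9.9,0],0],[[0,0,0],0]]'
```

```text
time_s: 3.05
position: [0.4827, 0.1585, 0.2471]
ee_rot: [-0.064, 0.998, -0.0, 0.0]
contact_force: [-2.7, -1.0, 6.9]
width: 0.198
time_s: 3.35
position: [0.4849, 0.1408, 0.2472]
ee_rot: [-0.063, 0.998, 0.003, 0.0]
contact_force: [-7.4, 33.3, 4.6]
width: 0.202
```

```bash
python3 -m jog '[[[-0.5,3.5,0],0],[[0,0,0],0],[[0,0,0],0]]'; python3 -m jog '[[[0,0,0],0],[[0,0,0],0],[[0,0,0],0],[[0,0,40],0],[[0,0,40],0]]' 0.6
python3 - <<'E'
from h import *
s=cam("side"); crop(s,180,90,180,150,4,"pics/s5.png")
E
```

```text
time_s: 3.65
position: [0.4848, 0.1426, 0.2472]
ee_rot: [-0.064, 0.998, 0.0, 0.0]
contact_force: [-3.6, 1.8, 7.2]
width: 0.198
time_s: 4.15
position: [0.4846, 0.1421, 0.327]
ee_rot: [-0.063, 0.998, -0.0, -0.001]
contact_force: [0.2, 0.3, 1.1]
width: 0.599
```

View pics/s5.png

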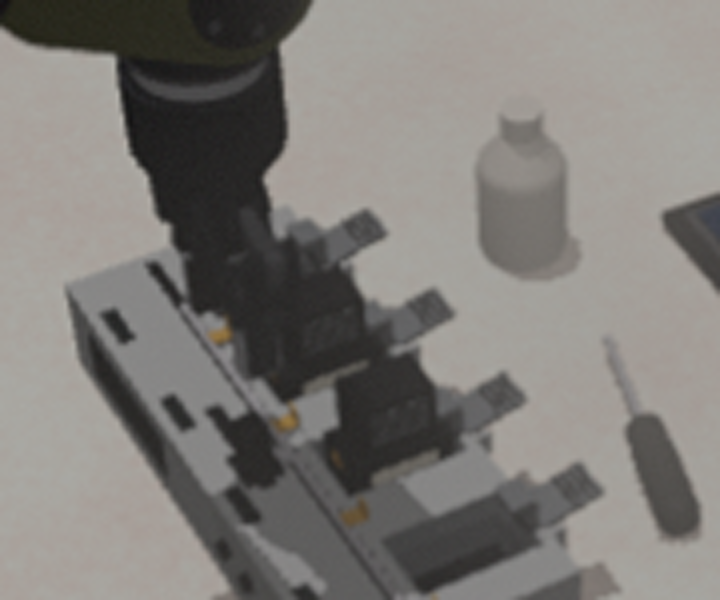

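```bash
cat >> h.py <<'E'
AN=np.array([.5536,.1703]);TH=.128
def an(x,y,o=AN,th=TH):
    return o+np.array([np.cos(th)*x-np.sin(th)*y,np.sin(th)*x+np.cos(th)*y])
E
python3 - <<'E'
from h import *
np.set_printoptions(precision=4,suppress=True)
for i,y in enumerate((.123,.041,-.041,-.123)): print(i,"bay",an(0,y),"tab",an(.069,y))
print(r.read_state()["position"])
s=cam("side")
for i,y in enumerate((.123,.041,-.041,-.123)):
  for x,z in((.061,.070),(.080,.070)):
    q=proj(s,[*an(x,y),z])[0]; cv2.circle(s["img"],tuple(int(round(v)) for v in q),1,(0,0,255),-1)
crop(s,180,90,180,150,4,"pics/s6.png")
E
```

```text
0 bay [0.5379 0.2923] tab [0.6063 0.3011]
1 bay [0.5484 0.211 ] tab [0.6168 0.2198]
2 bay [0.5588 0.1296] tab [0.6273 0.1384]
3 bay [0.5693 0.0483] tab [0.6377 0.0571]
[0.4856 0.1424 0.3341]
```

View pics/s6.png

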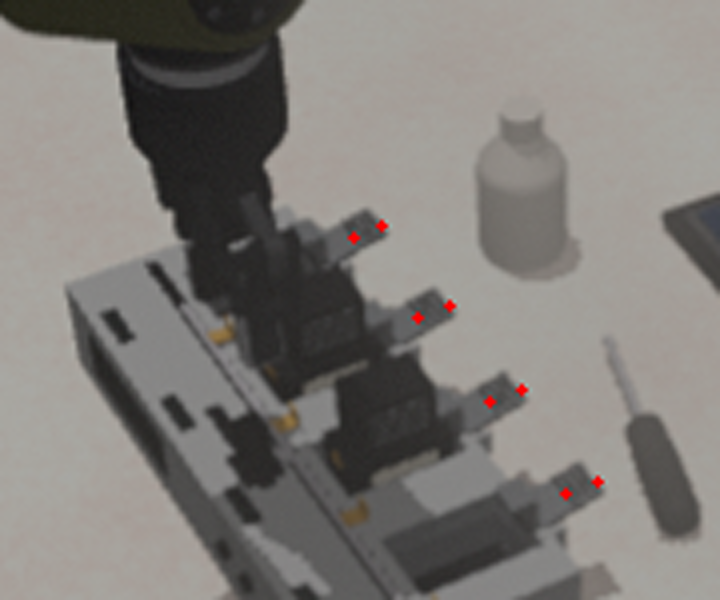

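```bash
python3 -m jog '[[[29,0,0],0],[[29,0,0],0],[[28,0,0],0],[[28,0,0],0],[[28,0,0],0],[[0,0,-25],0],[[0,0,-25],0],[[0,0,0],0],[[0,0,0],0]]' 0
python3 - <<'E'
from h import *
np.set_printoptions(precision=4,suppress=True)
t=cam("top");c=cr(305,265,195,245,14)
d=atz(t,*c,.062)[:2]-AN; print("slot",d@[np.cos(TH),np.sin(TH)],d@[-np.sin(TH),np.cos(TH)])
s=cam("side"); crop(s,240,100,110,130,6,"pics/s7.png")
p=r.read_state()["position"]; print(p)
q=proj(s,[p[0],p[1],p[2]-.173])[0]; print((q-[240,100])*6+2.5)
E
```

```text
time_s: 5.15
position: [0.6268, 0.1423, 0.2767]
ee_rot: [-0.064, 0.998, -0.0, -0.0]
contact_force: [-0.0, -0.4, 1.0]
width: 0.0
slot -0.06843254436563279 0.00013949508046156266
[0.627  0.1423 0.2782]
[387.8287 458.7687]
```

View pics/s7.png

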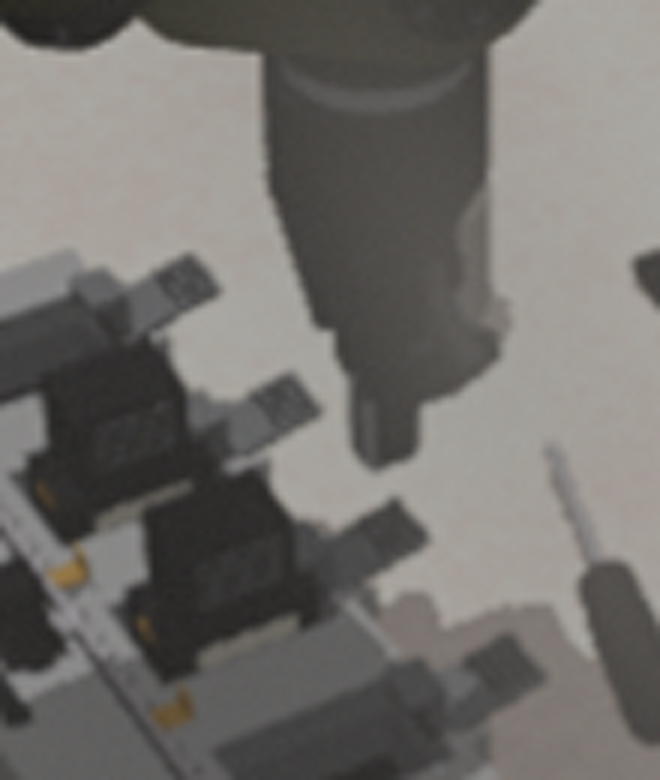

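```bash
python3 -m jog '[[[0,-3,-20],0],[[0,0,-10],0],[[0,0,-5],0],[[0,0,-5],0],[[0,0,-5],0],[[0,0,-5],0],[[0,0,0],0]]'; python3 -m jog '[[[0,0,-3],0],[[0,0,0],0],[[0,0,0],0]]'
```

```text
time_s: 5.95
position: [0.6273, 0.1394, 0.2286]
ee_rot: [-0.064, 0.998, 0.0, 0.001]
contact_force: [0.6, -1.0, 13.8]
width: -0.003
time_s: 6.25
position: [0.6273, 0.1395, 0.2279]
ee_rot: [-0.064, 0.998, 0.0, 0.002]
contact_force: [-11.4, -2.8, 35.5]
width: -0.003
```

```bash
python3 -m jog '[[[0,0,20],0],[[0,0,32],0],[[-5,40,0],0],[[-5,41,0],0],[[0,0,0],0]]'
python3 - <<'E'
from h import *
s=cam("side"); crop(s,240,100,110,130,6,"pics/s8.png")
E
```

```text
time_s: 6.75
position: [0.6155, 0.2244, 0.2755]
ee_rot: [-0.066, 0.998, 0.0, -0.0]
contact_force: [-0.6, -0.6, 0.1]
width: 0.001
```

View pics/s8.png

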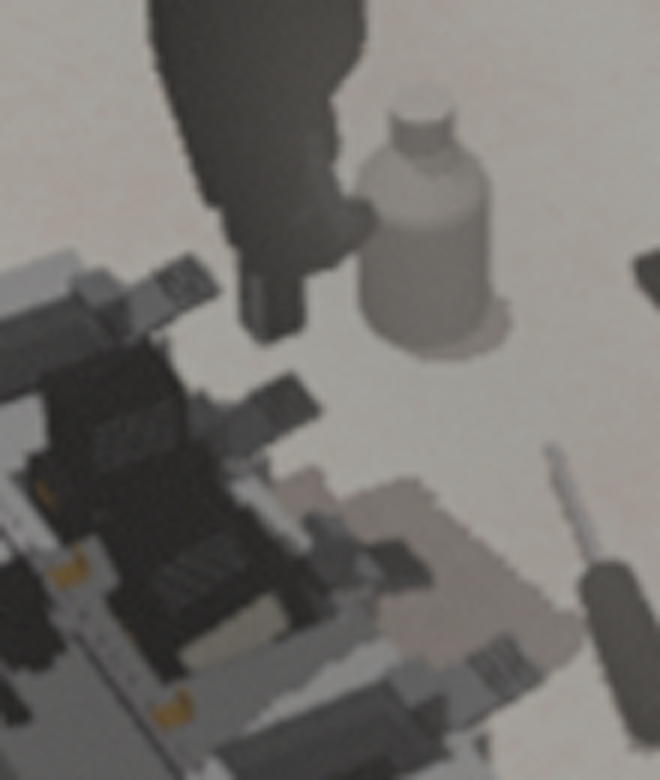

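```bash
python3 -m jog '[[[1,-4,-20],0],[[0,0,-10],0],[[0,0,-5],0],[[0,0,-5],0],[[0,0,-5],0],[[0,0,-5],0],[[0,0,0],0]]'; python3 -m jog '[[[0,0,20],0],[[0,0,40],0],[[0,0,30],0],[[0,0,0],0]]' 0.6;  python3 - <<'E'
from h import *
s=cam("side"); crop(s,200,100,150,130,5,"pics/s9.png")
t=cam("top"); crop(t,130,180,180,120,4,"pics/t9.png")
E
```

```text
time_s: 7.5
position: [0.6182, 0.2162, 0.2281]
ee_rot: [-0.064, 0.998, 0.0, 0.001]
contact_force: [-3.0, -4.7, 19.2]
width: -0.0
time_s: 7.9
position: [0.618, 0.2165, 0.3203]
ee_rot: [-0.064, 0.998, 0.001, 0.003]
contact_force: [0.3, -0.1, 0.6]
width: 0.598
```

View pics/s9.png

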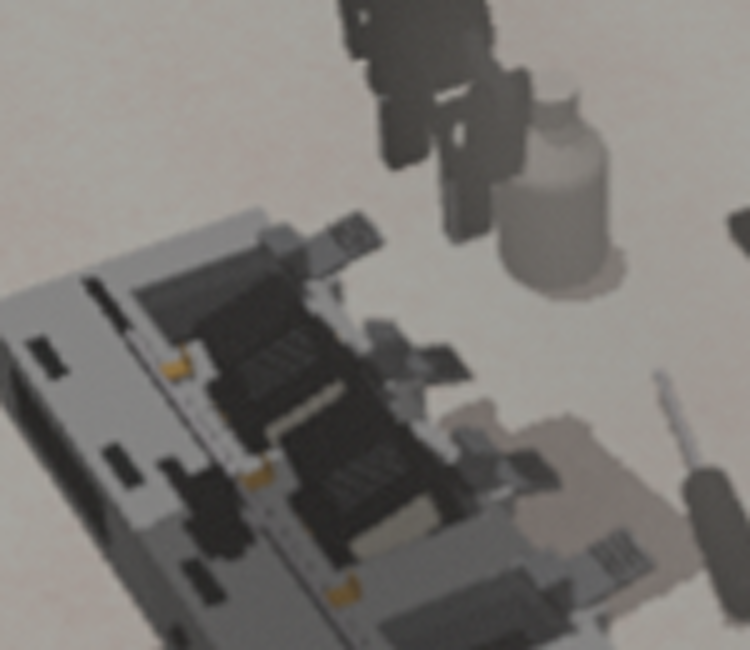

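View pics/t9.png

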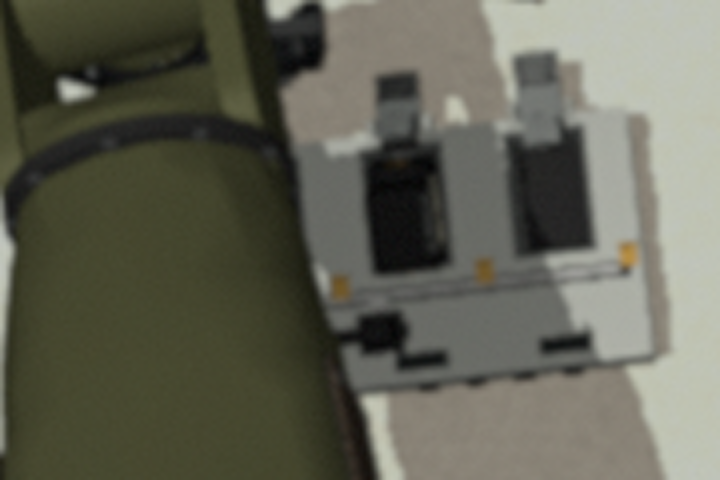

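```bash
python3 -m jog '[[[-21,-29,0],0],[[-21,-29,0],0],[[-20,-29,0],0],[[0,0,0],0],[[0,0,0],0]]' 0.6
python3 - <<'E'
from h import *
s=cam("side"); crop(s,200,100,150,130,5,"pics/s10.png")
p=r.read_state()["position"]; print(p)
E
```

```text
time_s: 8.5
position: [0.5556, 0.129, 0.3148]
ee_rot: [-0.063, 0.998, -0.0, -0.001]
contact_force: [0.4, -0.3, 0.6]
width: 0.6
[0.55593544 0.1294995  0.31487919]
```

View pics/s10.png

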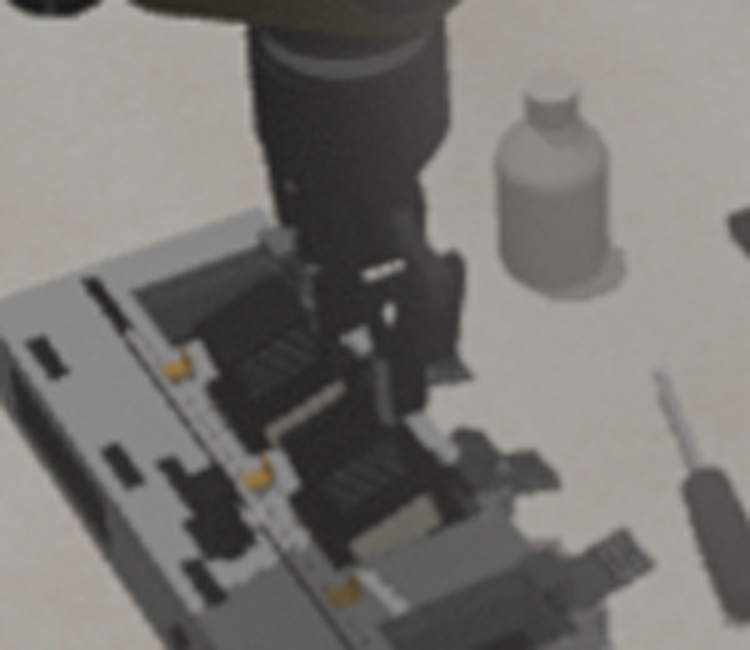

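```bash
python3 -m jog '[[[-4,0,-25],0],[[0,0,-22],0],[[0,0,0],0],[[0,0,0],0]]' 0.6
python3 - <<'E'
from h import *
s=cam("side"); crop(s,200,100,150,130,5,"pics/s11.png")
E
```

```text
time_s: 8.95
position: [0.5521, 0.1298, 0.2686]
ee_rot: [-0.064, 0.998, -0.0, -0.0]
contact_force: [1.1, 0.5, 0.8]
width: 0.6
```

View pics/s11.png

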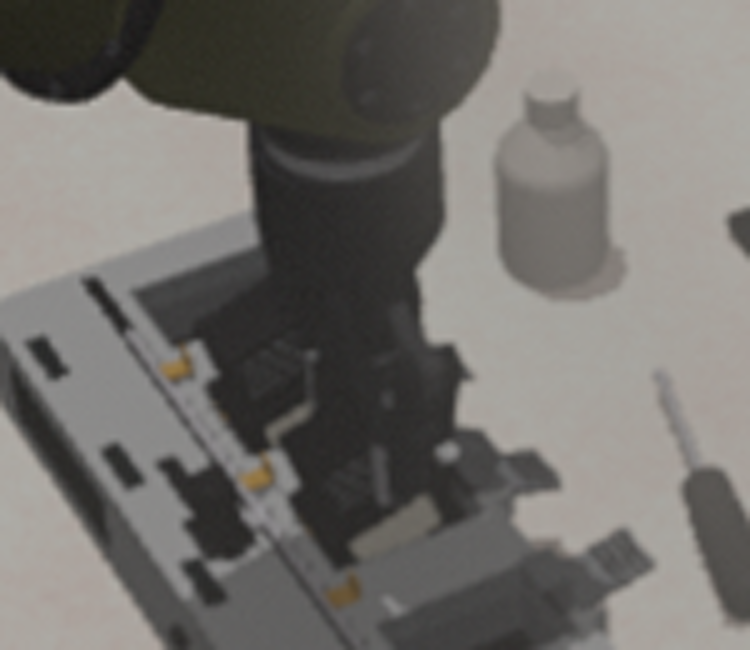

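```bash
python3 -m jog '[[[-7,0,-1],0],[[0,0,0],0]]' 0.6;python3 -m jog '[[[0,0,0],0],[[0,0,0],0],[[0,0,0],0],[[0,0,0],0],[[0,0,0],0]]' 0 60
python3 - <<'E'
from h import *
s=cam("side"); crop(s,200,100,150,130,5,"pics/s12.png")
E
```

```text
time_s: 9.2
position: [0.5442, 0.1294, 0.2683]
ee_rot: [-0.064, 0.998, 0.0, 0.0]
contact_force: [-0.2, -0.5, -0.6]
width: 0.6
time_s: 9.7
position: [0.5449, 0.1292, 0.2679]
ee_rot: [-0.064, 0.998, 0.0, 0.0]
contact_force: [-0.0, 0.4, 3.5]
width: 0.364
```

View pics/s12.png

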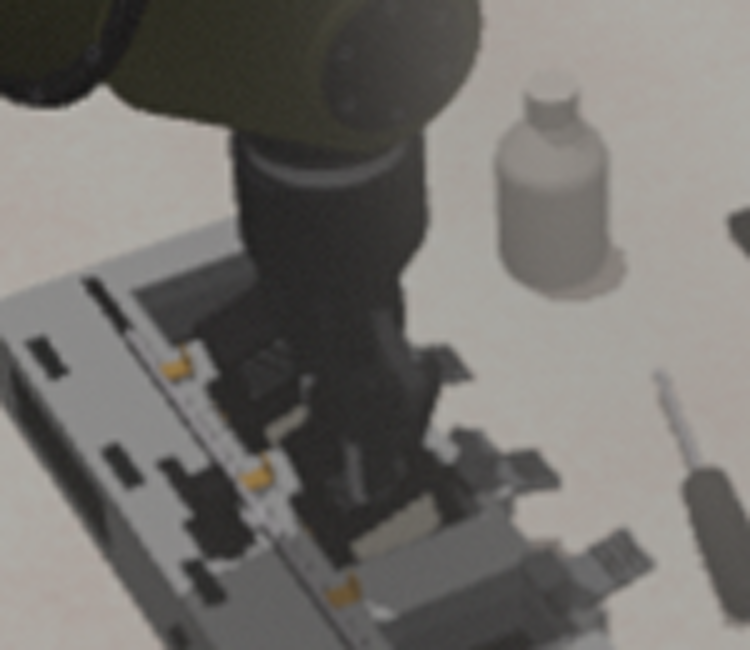

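```bash
python3 -m jog '[[[0,0,8],0],[[0,0,10],0],[[0,0,12],0],[[0,0,20],0],[[0,0,30],0],[[0,0,30],0],[[0,0,0],0]]' 0 60
python3 - <<'E'
from h import *
s=cam("side"); crop(s,180,40,170,160,4,"pics/s13.png")
E
```

```text
time_s: 10.45
position: [0.5449, 0.1293, 0.3827]
ee_rot: [-0.064, 0.998, 0.0, 0.004]
contact_force: [0.3, 0.1, -2.7]
width: 0.364
```

View pics/s13.png

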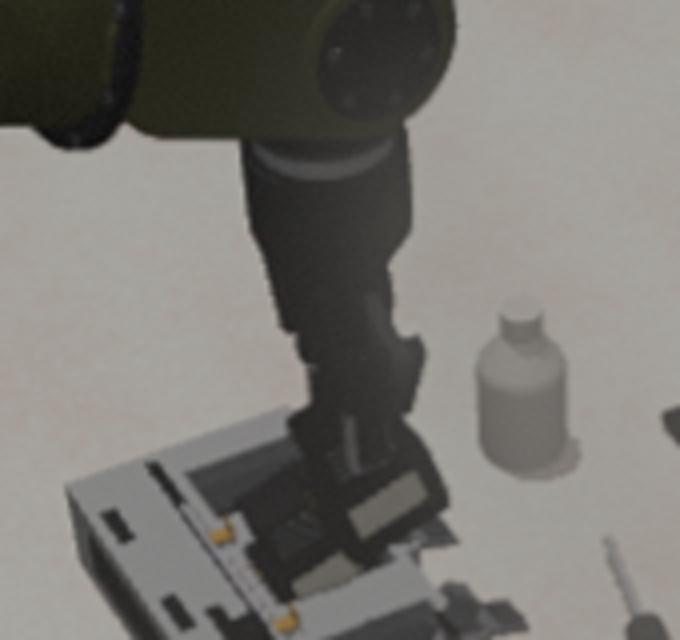

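```bash
python3 -m jog '[[[-4,-20,0],-0.006],[[-4,-38,0],-0.006],[[-4,-40,0],-0.006],[[-4,-40,0],-0.006],[[-4,-40,0],-0.006],[[-4,-40,0],-0.006],[[-4,-40,0],-0.006],[[-4,-40,0],-0.006],[[-4,-40,0],-0.006],[[-4,-40,0],-0.006],[[-4,-40,0],-0.006],[[-4,-40,0],-0.006],[[-4,-38,0],-0.006],[[-4,-30,0],0],[[-3,-10,0],0],[[0,0,0],0],[[0,0,0],0]]' 0 60
python3 - <<'E'
from h import *
s=cam("side"); crop(s,240,180,240,180,3,"pics/s14.png")
t=cam("top"); crop(t,130,180,180,120,4,"pics/t14.png")
E
```

```text
time_s: 12.2
position: [0.486, -0.4059, 0.3771]
ee_rot: [-0.025, 1.0, 0.001, -0.0]
contact_force: [0.2, 0.1, -2.3]
width: 0.362
```

View pics/s14.png

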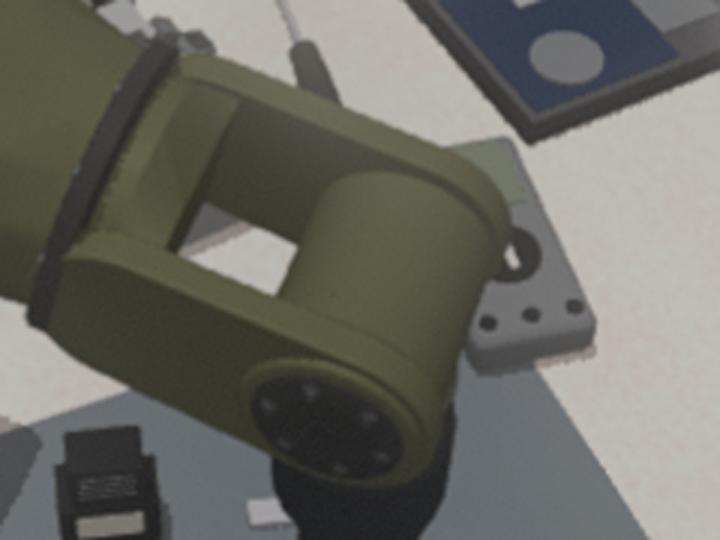

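View pics/t14.png

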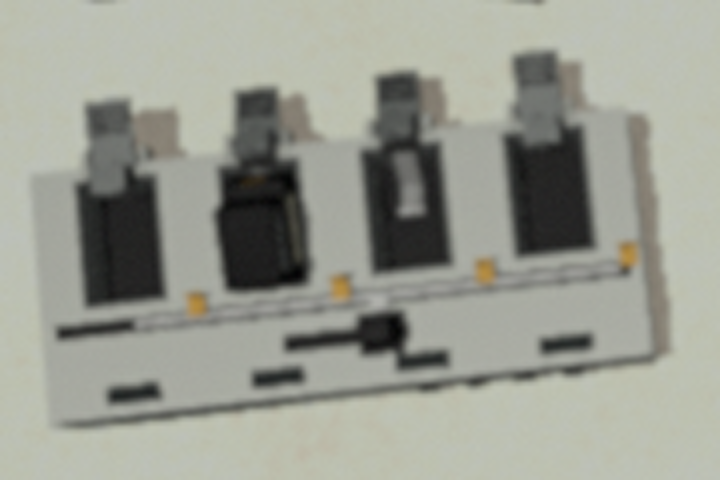

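```bash
python3 -m jog '[[[0,0,-40],0],[[0,0,-40],0],[[0,0,-30],0],[[0,0,-10],0],[[0,0,0],0],[[0,0,0],0]]'; python3 -m jog '[[[0,0,-5],0],[[0,0,-3],0],[[0,0,0],0]]';  python3 - <<'E'
from h import *
s=cam("side"); cv2.imwrite("pics/s15.png",s["img"])
E
```

```text
time_s: 12.9
position: [0.4863, -0.4067, 0.2596]
ee_rot: [-0.025, 1.0, -0.001, 0.001]
contact_force: [1.2, 0.3, -1.7]
width: 0.361
time_s: 13.2
position: [0.4857, -0.4067, 0.2497]
ee_rot: [-0.025, 1.0, -0.0, 0.0]
contact_force: [0.2, -0.8, -2.9]
width: 0.36
```

View pics/s15.png

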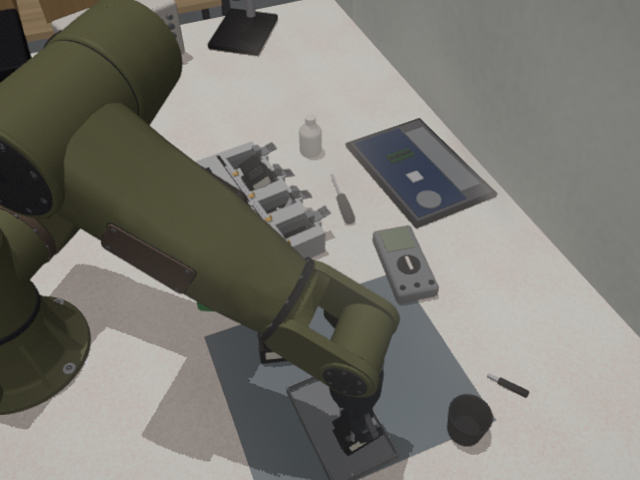

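```bash
python3 -m jog '[[[0,0,-3],0],[[0,0,-2],0],[[0,0,0],0]]';  python3 -m jog '[[[0,0,-2],0],[[0,0,-2],0],[[0,0,0],0]]'
python3 - <<'E'
from h import *
s=cam("side"); crop(s,280,340,130,130,6,"pics/s16.png")
E
```

```text
time_s: 13.55
position: [0.4857, -0.4067, 0.2443]
ee_rot: [-0.025, 1.0, 0.0, -0.0]
contact_force: [-0.9, 0.2, -2.7]
width: 0.364
time_s: 13.85
position: [0.486, -0.4068, 0.2419]
ee_rot: [-0.025, 1.0, -0.001, 0.001]
contact_force: [-1.0, 3.0, 7.5]
width: 0.367
```

View pics/s16.png

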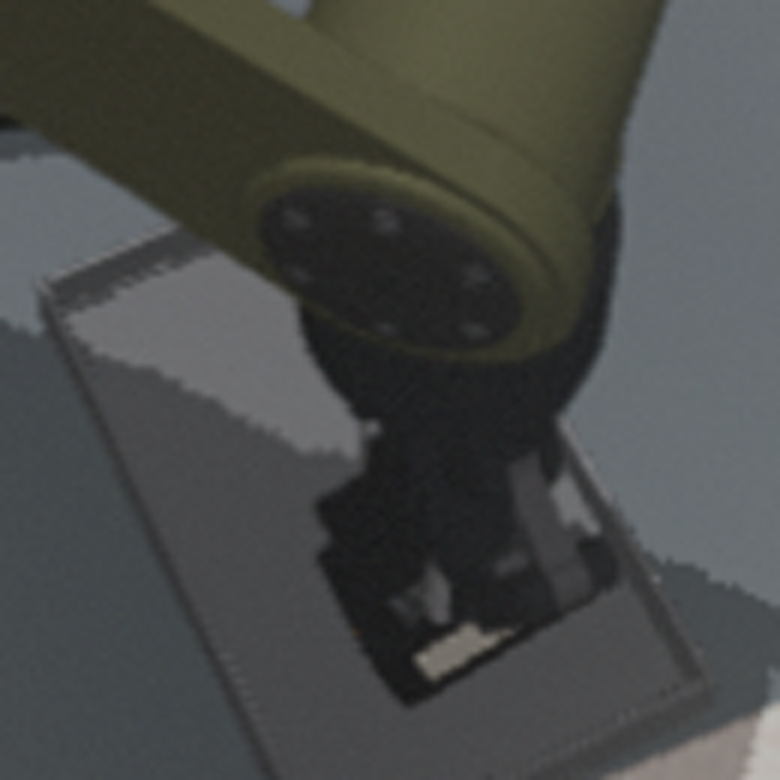

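```bash
python3 -m jog '[[[0,0,-1],0],[[0,0,0],0],[[0,0,0],0],[[0,0,0],0],[[0,0,0],0]]' 0.6;  python3 -m jog '[[[0,0,15],0],[[0,0,30],0],[[0,0,40],0],[[0,15,45],0],[[0,40,0],0],[[0,40,0],0],[[0,0,0],0]]'
python3 - <<'E'
from h import *
t=cam("top"); crop(t,325,190,170,120,4,"pics/t17.png")
s=cam("side"); crop(s,240,270,170,140,4,"pics/s17.png")
E
```

```text
time_s: 14.4
position: [0.4858, -0.4068, 0.2396]
ee_rot: [-0.025, 1.0, 0.0, -0.0]
contact_force: [-0.2, -1.1, -0.6]
width: 0.599
time_s: 15.1
position: [0.4859, -0.3083, 0.3715]
ee_rot: [-0.026, 1.0, -0.0, 0.001]
contact_force: [-0.3, 0.1, -0.3]
width: 0.603
```

View pics/t17.png

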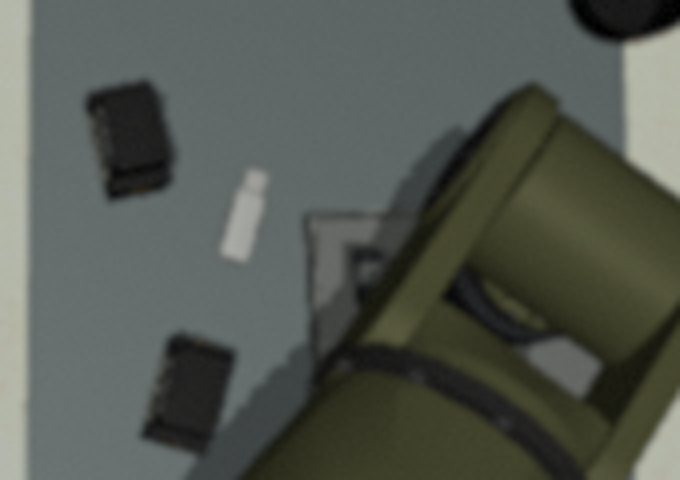

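View pics/s17.png

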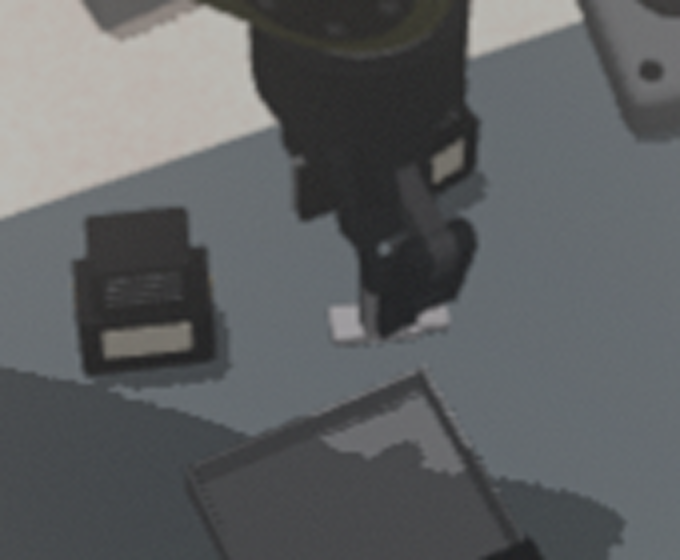

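```bash
python3 - <<'E'
from h import *
t=cam("top"); g=t.copy(); 
for n,(x,y) in dict(A=(340,200),B=(355,265)).items():
    im=t["img"][y:y+48,x:x+40]; im=np.clip(im.astype(float)*1.8,0,255).astype(np.uint8)
    cv2.imwrite(f"pics/p{n}.png",cv2.resize(im,None,fx=12,fy=12,interpolation=cv2.INTER_CUBIC))
E
python3 -c "
import cv2,numpy as np
cv2.imwrite('pics/pAB.png',np.hstack([cv2.imread('pics/pA.png'),cv2.imread('pics/pB.png')])[:, :])"
```

```text
(no output)
```

View pics/pA.png

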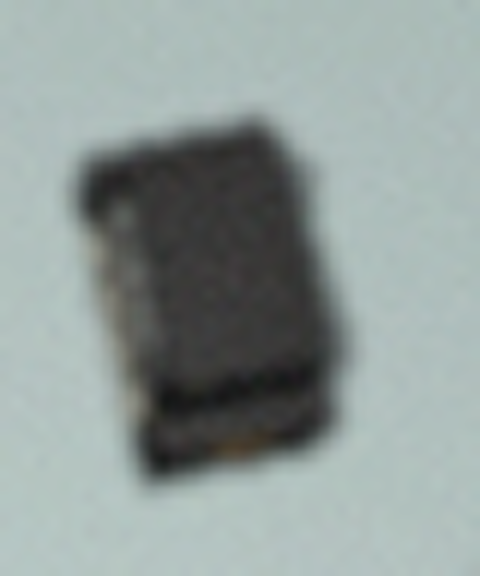

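View pics/pB.png

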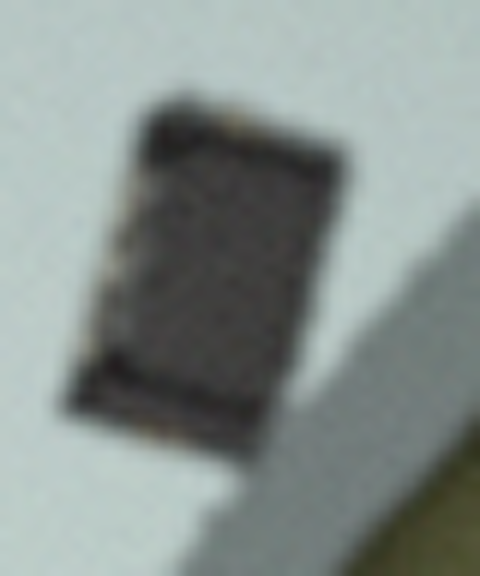

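Run:
```python
from h import *
np.set_printoptions(precision=4,suppress=True)
t=cam("top");s=cam("side")
N=[(.023,.016,.085),(.023,-.016,.085),(-.023,-.016,.085),(-.023,.016,.085)]
for n,x0,y0,pts in (("A",340,200,[(137,155),(270,125),(320,365),(165,393)]),("B",355,265,[(150,158),(315,185),(262,400),(115,358)])):
    o=[(t,cr(*p,x0,y0,12),l) for p,l in zip(pts,N)]
    p,e=fit(o,[.5,-.15,.1]); print(n,p,np.abs(e).max())
    def pr(l): return [p[0]+np.cos(p[2])*l[0]-np.sin(p[2])*l[1],p[1]+np.sin(p[2])*l[0]+np.cos(p[2])*l[1],l[2]]
    for l in N+[(a,b,0.006) for a in(.031,-.031) for b in(.018,-.018)]:
        q=proj(t,pr(l))[0]; cv2.circle(t["img"],tuple(int(round(v*16)) for v in q),8,(0,0,255),-1,shift=4)
        q=proj(s,pr(l))[0]+[-.8,-1.5]; cv2.circle(s["img"],tuple(int(round(v*16)) for v in q),8,(0,0,255),-1,shift=4)
crop(t,335,195,60,120,6,"pics/t18.png");crop(s,240,270,130,110,6,"pics/s18.png")
```

```text
A [ 0.5836 -0.1576  0.1868] 1.8108699121646055
B [ 0.4355 -0.1889 -0.216 ] 2.0967240454544935
```

View pics/t18.png

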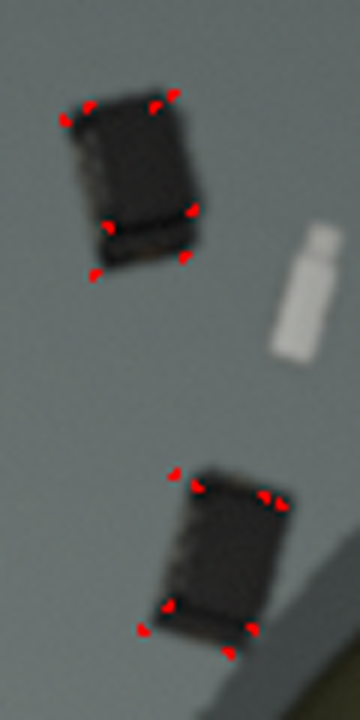

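View pics/s18.png

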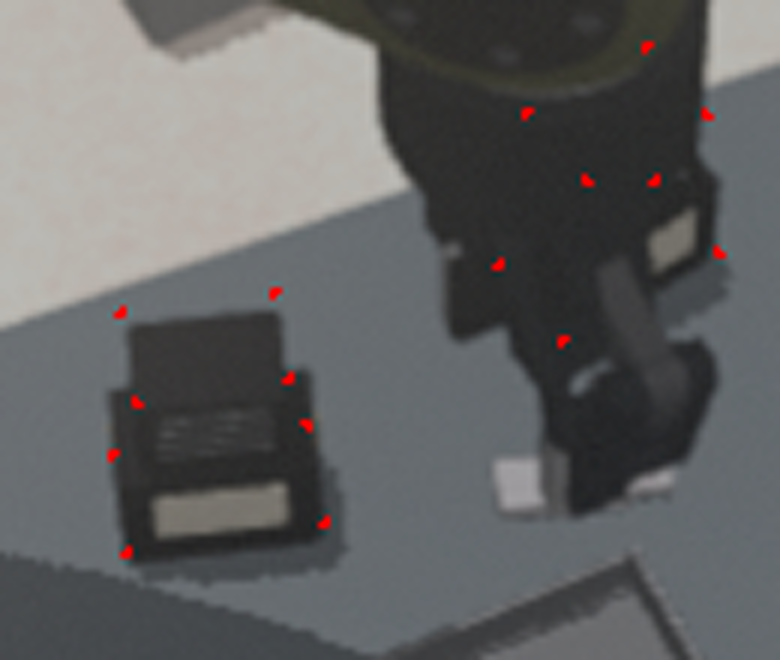

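```bash
cat >> h.py <<'E'
def model_mask(c,p,off,x0,y0,w,h,k=4):
    m=np.zeros((h*k,w*k),np.uint8)
    def W(l): 
        l=np.array(l); return np.c_[p[0]+np.cos(p[2])*l[:,0]-np.sin(p[2])*l[:,1],p[1]+np.sin(p[2])*l[:,0]+np.cos(p[2])*l[:,1],l[:,2]]
    for a,b,z0,z1 in((.029,.016,0,.006),(.031,.018,.006,.048),(.023,.016,.048,.085)):
        q=proj(c,W([(sa*a,sb*b,z) for sa in(1,-1) for sb in(1,-1) for z in(z0,z1)]))+off
        q=(q-[x0,y0]+.5)*k-.5
        cv2.fillConvexPoly(m,cv2.convexHull(np.round(q*16).astype(np.int32)),1,shift=4)
    return m
def silfit(c,img,off,x0,y0,w,h,thr,p0,k=4,fn=None):
    g=cv2.cvtColor(img,cv2.COLOR_BGR2GRAY)[y0:y0+h,x0:x0+w]; g=cv2.resize(g,None,fx=k,fy=k,interpolation=cv2.INTER_CUBIC)
    m=(g<thr).astype(np.uint8)
    n,l,st,_=cv2.connectedComponentsWithStats(m); j=1+np.argmax(st[1:,4]); m=(l==j).astype(np.uint8)
    m=cv2.morphologyEx(m,cv2.MORPH_CLOSE,np.ones((9*k//4*2+1,)*2,np.uint8))
    f=lambda p:np.sum(cv2.absdiff(m,model_mask(c,[p[0],p[1],p[2]/10],off,x0,y0,w,h,k)))/k/k
    from scipy.optimize import minimize
    p0=[p0[0],p0[1],p0[2]*10]
    P=np.array(p0)+np.array([[0,0,0],[.01,0,0],[0,.01,0],[0,0,.01*100]])
    b=minimize(f,p0,method="Nelder-Mead",options=dict(initial_simplex=P,xatol=1e-4,fatol=.05))
    if fn:
        mm=model_mask(c,[b.x[0],b.x[1],b.x[2]/10],off,x0,y0,w,h,k); v=cv2.cvtColor(g,cv2.COLOR_GRAY2BGR)
        cv2.drawContours(v,cv2.findContours(mm,0,2)[0],-1,(0,0,255),1); cv2.drawContours(v,cv2.findContours(m,0,2)[0],-1,(0,255,0),1)
        cv2.imwrite(fn,v)
    return np.array([b.x[0],b.x[1],b.x[2]/10]),b.fun
E
python3 - <<'E'
from h import *
np.set_printoptions(precision=4,suppress=True)
t=cam("top");s=cam("side");ti=cv2.imread("pics/top0.png");si=cv2.imread("pics/side0.png")
print("A",silfit(t,ti,0,340,200,36,48,68,[.5836,-.16,.187],fn="pics/fA.png"))
print("B",silfit(t,ti,0,355,265,36,48,68,[.4355,-.193,-.216],fn="pics/fB.png"))
print("As",silfit(s,si,np.array([-.8,-1.5]),315,270,55,60,58,[.5836,-.16,.187],fn="pics/fAs.png"))
print("Bs",silfit(s,si,np.array([-.8,-1.5]),250,310,55,60,58,[.4355,-.193,-.216],fn="pics/fBs.png"))
I=[cv2.resize(cv2.imread(f"pics/f{n}.png"),(200,240)) for n in("A","B","As","Bs")]
cv2.imwrite("pics/f.png",np.hstack(I))
E
```

```text
A (array([ 0.5838, -0.1602,  0.2356]), np.float64(20.75))
B (array([ 0.4359, -0.1939, -0.2834]), np.float64(23.75))
As (array([ 0.5807, -0.1615,  0.2842]), np.float64(178.75))
Bs (array([ 0.4347, -0.1948, -0.2597]), np.float64(211.5))
```

View pics/f.png

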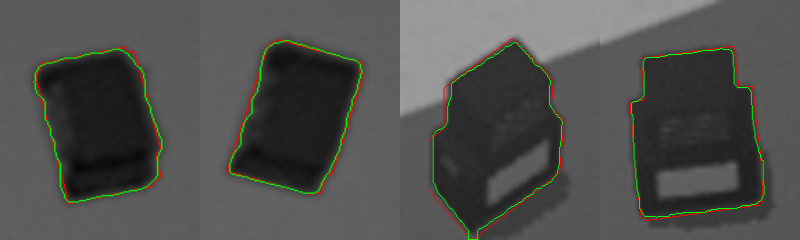

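```bash
python3 -m jog '[[[20,29,0],0.04],[[20,30,0],0.04],[[19,30,0],0.04],[[19,29,0],0.04],[[18,29,0],0.04],[[0,0,0],0],[[0,0,-30],0],[[0,0,-30],0],[[0,0,0],0]]' 0.6
python3 - <<'E'
from h import *
s=cam("side"); crop(s,280,200,130,130,5,"pics/s19.png")
t=cam("top"); crop(t,325,190,170,120,4,"pics/t19.png")
E
```

```text
time_s: 16.35
position: [0.581, -0.1654, 0.3057]
ee_rot: [-0.124, 0.992, 0.001, -0.003]
contact_force: [0.4, -0.9, -0.5]
width: 0.602
```

View pics/s19.png

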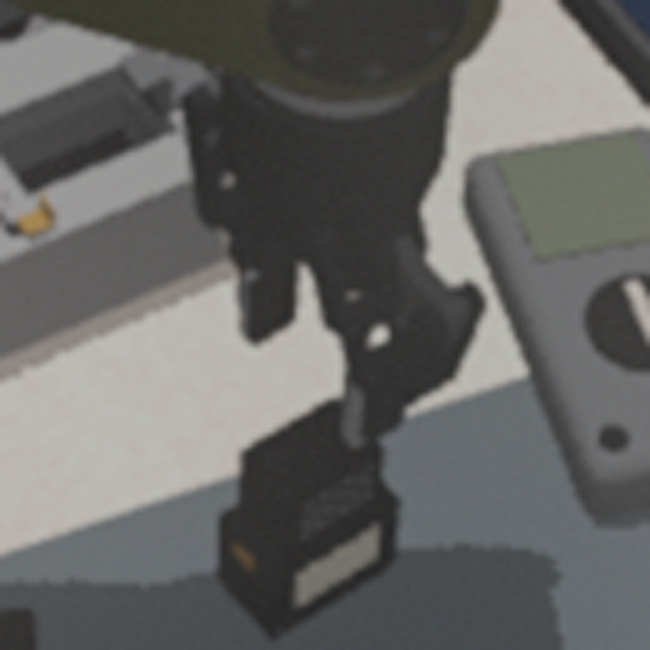

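View pics/t19.png

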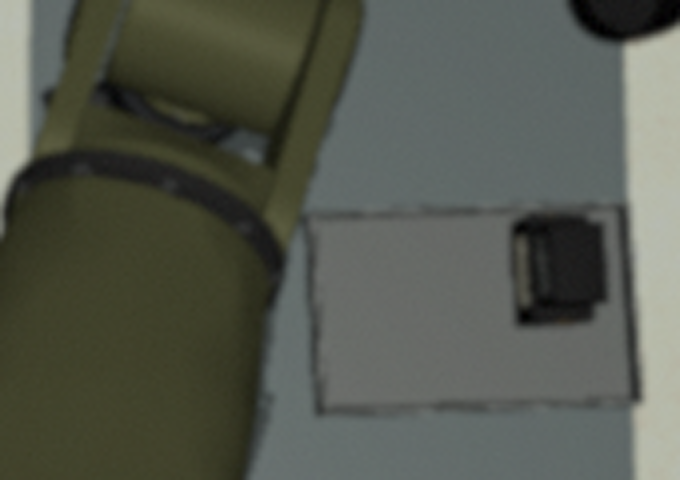

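```bash
python3 -m jog '[[[2,4,-20],0],[[0,0,-35],0],[[0,0,-21],0],[[0,0,0],0],[[0,0,0],0]]' 0.6; python3 -m jog '[[[0,0,0],0],[[0,0,0],0],[[0,0,0],0],[[0,0,0],0],[[0,0,0],0]]' 0 80; python3 -m jog '[[[0,0,15],0],[[0,0,0],0]]'
```

```text
time_s: 16.95
position: [0.5843, -0.1612, 0.2357]
ee_rot: [-0.124, 0.992, -0.001, 0.001]
contact_force: [0.4, -0.1, 0.9]
width: 0.599
time_s: 17.45
position: [0.5843, -0.1609, 0.2362]
ee_rot: [-0.124, 0.992, -0.001, 0.002]
contact_force: [-1.7, 1.0, 8.8]
width: 0.355
time_s: 17.65
position: [0.5842, -0.1609, 0.2517]
ee_rot: [-0.124, 0.992, -0.001, 0.002]
contact_force: [1.0, -0.8, -2.1]
width: 0.363
```

Run:
```python
from h import *
s=cam("side"); crop(s,280,200,130,130,5,"pics/s20.png")
```

```text
(no output)
```

View pics/s20.png

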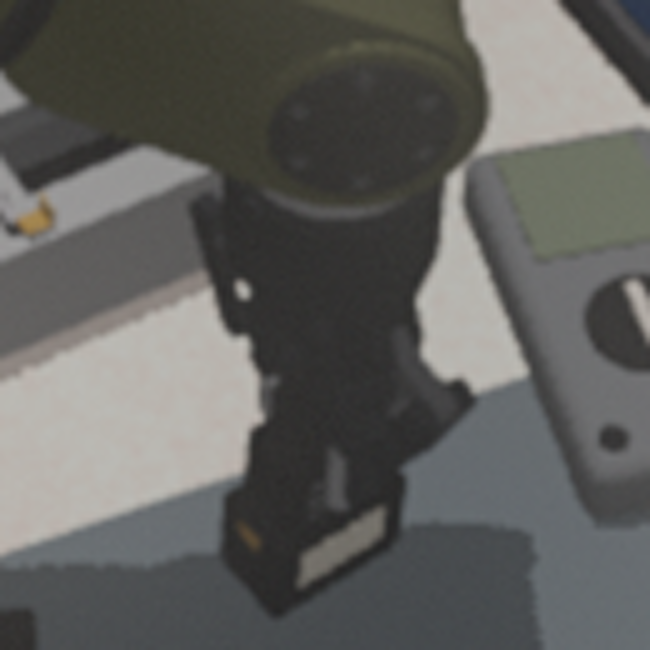

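```bash
python3 -m jog '[[[0,0,40],0],[[0,0,40],0],[[-2,20,35],-0.01],[[-3,30,0],-0.014],[[-3,40,0],-0.014],[[-3,40,0],-0.014],[[-3,40,0],-0.014],[[-3,40,0],-0.014],[[-3,40,0],-0.014],[[-4,30,0],-0.014],[[-1,10,0],-0.014],[[0,0,0],0],[[0,0,0],0]]'
python3 - <<'E'
from h import *
s=cam("side"); crop(s,200,60,170,160,4,"pics/s21.png")
p=r.read_state()["position"]; print(p, an(0,-.041))
E
```

```text
time_s: 19.0
position: [0.5588, 0.1289, 0.3636]
ee_rot: [-0.064, 0.998, -0.0, -0.0]
contact_force: [0.5, -0.8, -2.2]
width: 0.359
[0.55887605 0.12851323 0.36363048] [0.55883368 0.12963541]
```

View pics/s21.png

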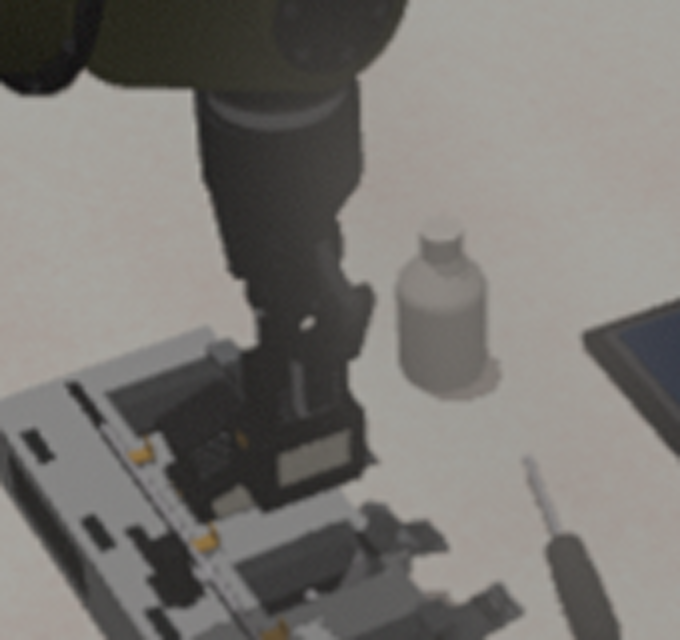

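```bash
python3 -m jog '[[[1,1,-20],0],[[0,0,-20],0],[[0,0,-18],0],[[0,0,0],0],[[0,0,0],0]]'
python3 - <<'E'
from h import *
s=cam("side"); crop(s,220,120,120,110,6,"pics/s22.png")
E
```

```text
time_s: 19.55
position: [0.5601, 0.1296, 0.3062]
ee_rot: [-0.063, 0.998, -0.0, 0.0]
contact_force: [-0.4, 0.9, -1.4]
width: 0.359
```

View pics/s22.png

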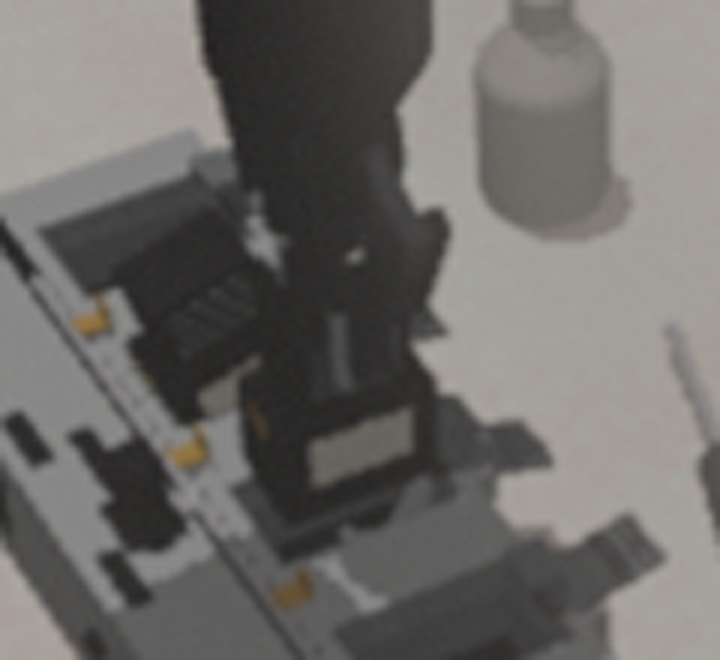

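```bash
python3 -m jog '[[[0,0,-7],0],[[0,0,-7],0],[[0,0,-6],0],[[0,0,0],0],[[0,0,0],0]]'; python3 -m jog '[[[0,0,-4],0],[[0,0,-4],0],[[0,0,0],0],[[0,0,0],0]]'
```

```text
time_s: 20.1
position: [0.5598, 0.1303, 0.2856]
ee_rot: [-0.064, 0.998, -0.0, -0.0]
contact_force: [0.2, 0.1, -2.8]
width: 0.36
time_s: 20.5
position: [0.5598, 0.1301, 0.2774]
ee_rot: [-0.064, 0.998, -0.0, -0.0]
contact_force: [0.2, -2.1, -2.9]
width: 0.362
```

```bash
python3 -m jog '[[[0,0,-4],0],[[0,0,-4],0],[[0,0,0],0],[[0,0,0],0]]'; python3 -m jog '[[[0,0,-3],0],[[0,0,-3],0],[[0,0,0],0],[[0,0,0],0]]'
```

```text
time_s: 20.9
position: [0.56, 0.1302, 0.27]
ee_rot: [-0.064, 0.998, -0.0, 0.001]
contact_force: [3.2, -3.5, 3.1]
width: 0.358
time_s: 21.3
position: [0.5599, 0.1302, 0.2638]
ee_rot: [-0.064, 0.998, -0.0, 0.0]
contact_force: [3.8, -4.8, -0.4]
width: 0.358
```

```bash
python3 -m jog '[[[0,0,-2],0],[[0,0,-1],0],[[0,0,0],0],[[0,0,0],0]]'
python3 - <<'E'
from h import *
s=cam("side"); crop(s,220,120,120,110,6,"pics/s23.png")
E
```

```text
time_s: 21.7
position: [0.5599, 0.1303, 0.2621]
ee_rot: [-0.064, 0.998, -0.0, 0.001]
contact_force: [-4.1, -4.2, 14.2]
width: 0.36
```

View pics/s23.png

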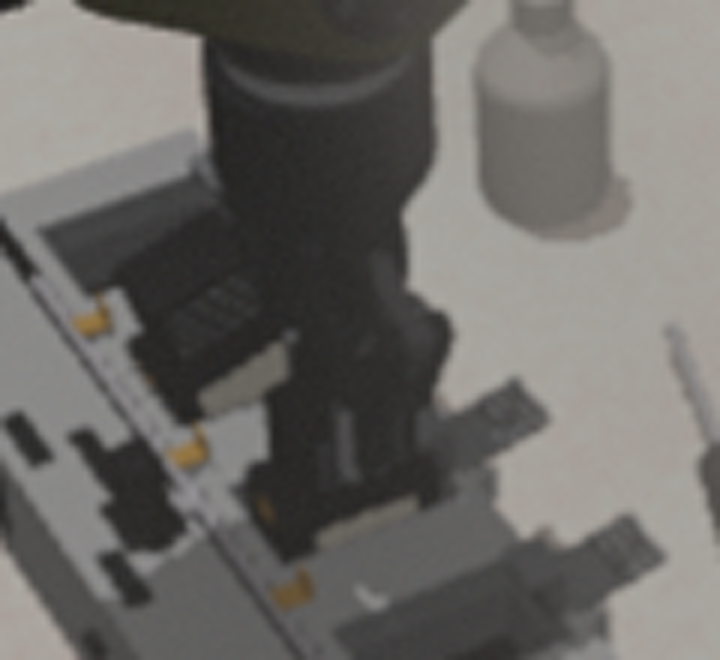

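```bash
python3 -m jog '[[[0,0,0],0],[[0,0,0],0],[[0,0,0],0],[[0,0,20],0],[[0,0,35],0],[[-8,27,5],0],[[-9,27,0],0],[[-9,26,0],0],[[0,0,0],0],[[0,0,0],0]]' 0.6
python3 - <<'E'
from h import *
s=cam("side"); crop(s,220,120,120,110,6,"pics/s24.png")
t=cam("top"); crop(t,130,180,180,120,4,"pics/t24.png")
E
```

```text
time_s: 22.75
position: [0.5336, 0.2105, 0.3204]
ee_rot: [-0.064, 0.998, -0.0, -0.0]
contact_force: [-0.2, -0.1, 0.6]
width: 0.599
```

View pics/s24.png

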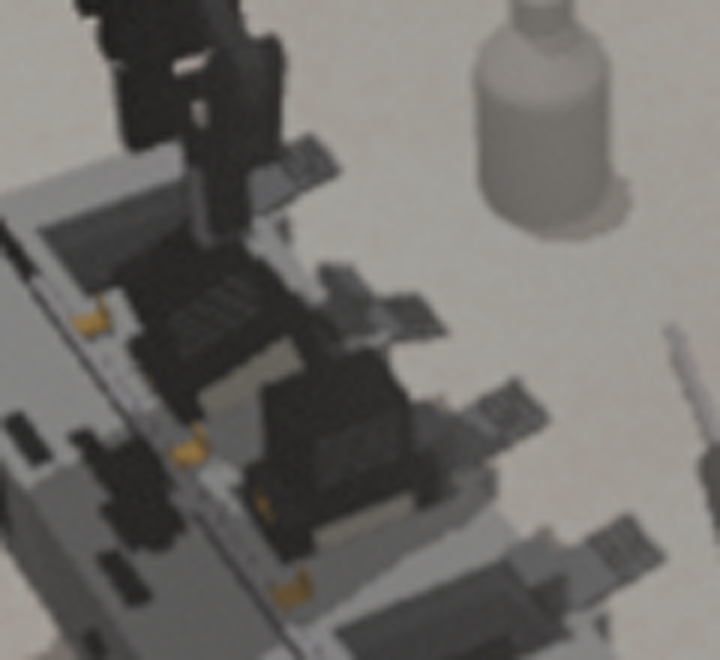

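View pics/t24.png

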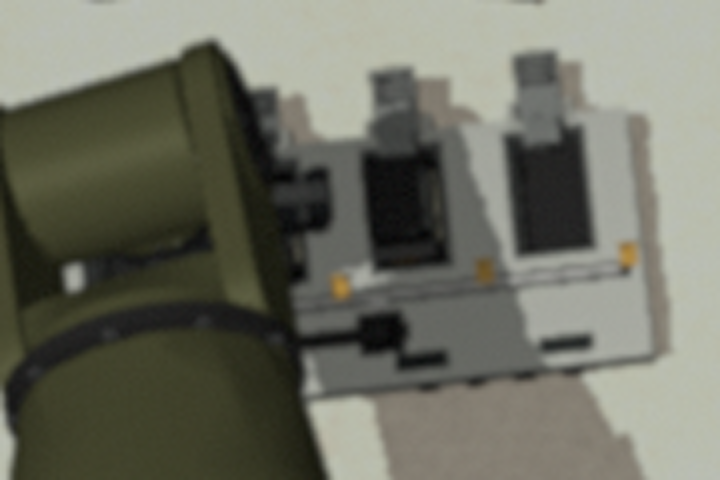

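Pack A is seated and latched in bay 2 (side view: tab level again at (510,410), pack upright). Next I take the finished pack from bay 1.

```bash
python3 -m jog '[[[0,0,-25],0],[[0,0,-26],0],[[0,0,-2],0],[[0,0,0],0],[[0,0,0],0]]' 0.6; python3 -m jog '[[[0,0,0],0],[[0,0,0],0],[[0,0,0],0],[[0,0,0],0],[[0,0,0],0]]' 0 60; python3 -m jog '[[[0,0,8],0],[[0,0,10],0],[[0,0,12],0],[[0,0,20],0],[[0,0,30],0],[[0,0,30],0],[[0,0,0],0]]';  python3 - <<'E'
from h import *
s=cam("side"); crop(s,180,40,170,160,4,"pics/s25.png")
E
```

```text
time_s: 23.35
position: [0.5342, 0.21, 0.2691]
ee_rot: [-0.063, 0.998, 0.0, 0.001]
contact_force: [0.6, 0.3, -0.5]
width: 0.598
time_s: 23.85
position: [0.534, 0.2103, 0.2684]
ee_rot: [-0.064, 0.998, 0.0, 0.001]
contact_force: [2.6, 0.4, 5.7]
width: 0.364
time_s: 24.55
position: [0.5338, 0.2104, 0.3827]
ee_rot: [-0.064, 0.998, 0.001, 0.003]
contact_force: [0.3, 0.4, -2.3]
width: 0.36
```

View pics/s25.png

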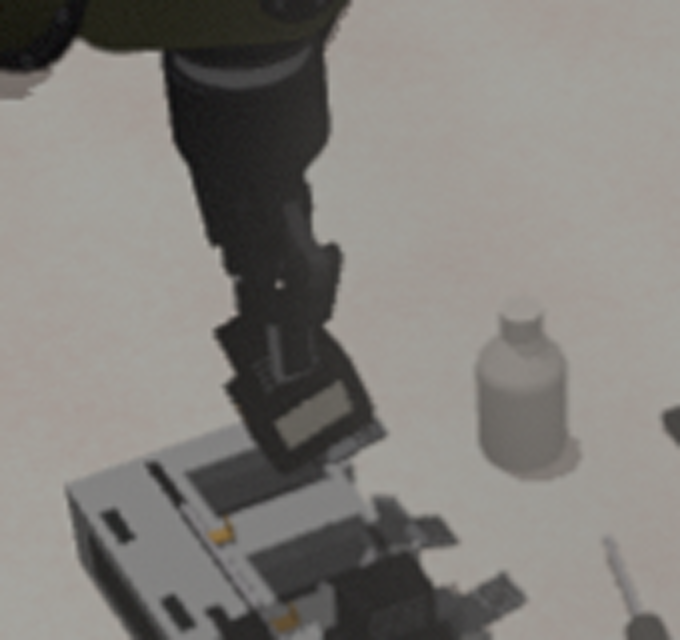

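```bash
python3 -m jog '[[[-4,-20,0],-0.006],[[-4,-38,0],-0.006],[[-4,-40,0],-0.006],[[-4,-40,0],-0.006],[[-4,-40,0],-0.006],[[-4,-40,0],-0.006],[[-4,-40,0],-0.006],[[-4,-40,0],-0.006],[[-4,-40,0],-0.006],[[-4,-40,0],-0.006],[[-4,-40,0],-0.006],[[-4,-40,0],-0.006],[[-4,-38,0],-0.006],[[-4,-25,0],0],[[-3,-6,0],0],[[0,0,0],0],[[0,0,0],0]]'; python3 -m jog '[[[0,0,-40],0],[[0,0,-40],0],[[0,0,-30],0],[[0,0,-10],0],[[0,0,0],0],[[0,0,0],0]]'
python3 - <<'E'
from h import *
s=cam("side"); crop(s,280,300,130,130,5,"pics/s26.png")
E
```

```text
time_s: 26.3
position: [0.4749, -0.3159, 0.3772]
ee_rot: [-0.025, 1.0, 0.0, -0.0]
contact_force: [-0.4, 0.4, -2.6]
width: 0.363
time_s: 26.9
position: [0.4753, -0.3166, 0.2594]
ee_rot: [-0.025, 1.0, -0.001, 0.001]
contact_force: [0.4, -0.5, -3.0]
width: 0.364
```

View pics/s26.png

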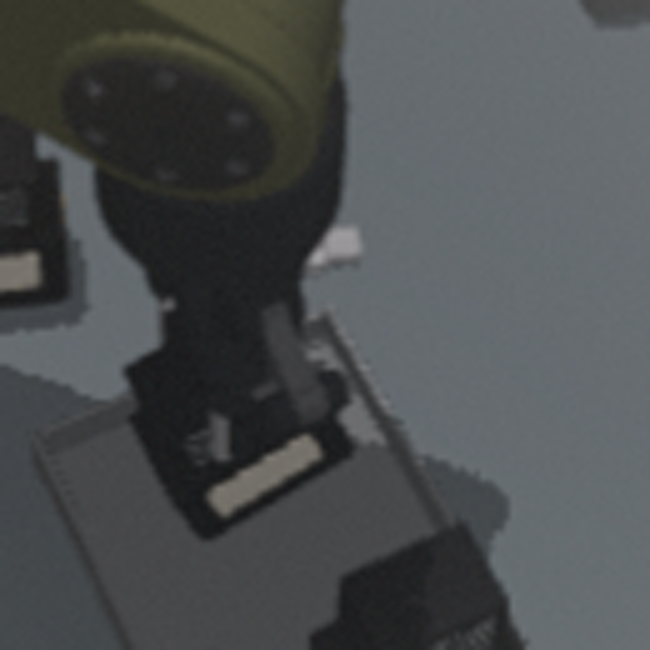

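```bash
python3 -m jog '[[[0,0,-8],0],[[0,0,-5],0],[[0,0,0],0],[[0,0,0],0]]';  python3 -m jog '[[[0,0,-2],0],[[0,0,-3],0],[[0,0,0],0]]'
```

```text
time_s: 27.35
position: [0.4748, -0.3168, 0.2447]
ee_rot: [-0.025, 1.0, 0.0, -0.0]
contact_force: [-0.1, -0.4, -2.6]
width: 0.362
time_s: 27.65
position: [0.4754, -0.3169, 0.2422]
ee_rot: [-0.025, 1.0, -0.001, 0.002]
contact_force: [-3.5, 5.6, 20.0]
width: 0.364
```

```bash
python3 -m jog '[[[0,0,1],0],[[0,0,0],0],[[0,0,0],0],[[0,0,0],0],[[0,0,15],0],[[0,0,30],0],[[0,0,40],0],[[-5,20,40],-0.03],[[-10,30,0],-0.05],[[-10,30,0],-0.08],[[-10,30,0],-0.08],[[-5,13,0],-0.07],[[0,0,0],0],[[0,0,0],0]]' 0.6;  python3 - <<'E'
from h import *
t=cam("top"); crop(t,325,190,170,120,4,"pics/t27.png")
s=cam("side"); crop(s,240,270,200,190,3.5,"pics/s27.png")
E
```

```text
time_s: 29.05
position: [0.4349, -0.194, 0.3666]
ee_rot: [0.129, 0.992, -0.0, 0.001]
contact_force: [-0.4, -0.1, 0.8]
width: 0.6
```

View pics/t27.png

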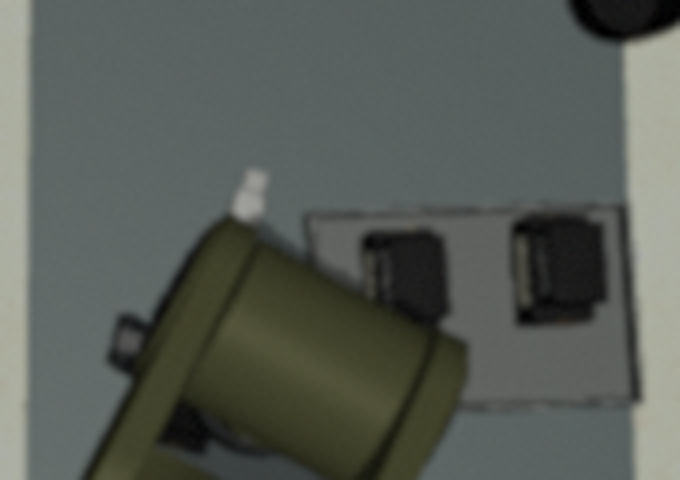

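View pics/s27.png

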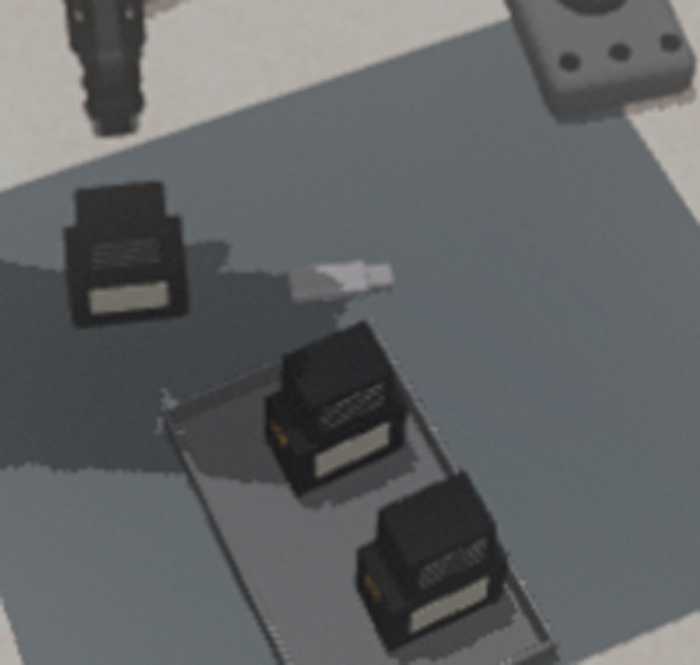

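```bash
python3 -m jog '[[[0,0,-40],-0.012],[[0,0,-40],0],[[0,0,0],0],[[0,0,0],0]]' 0.6;  python3 - <<'E'
from h import *
s=cam("side"); crop(s,220,240,130,130,5,"pics/s28.png")
E
```

```text
time_s: 29.55
position: [0.4351, -0.1943, 0.2864]
ee_rot: [0.136, 0.991, 0.0, -0.0]
contact_force: [0.5, -1.2, 1.0]
width: 0.6
```

View pics/s28.png

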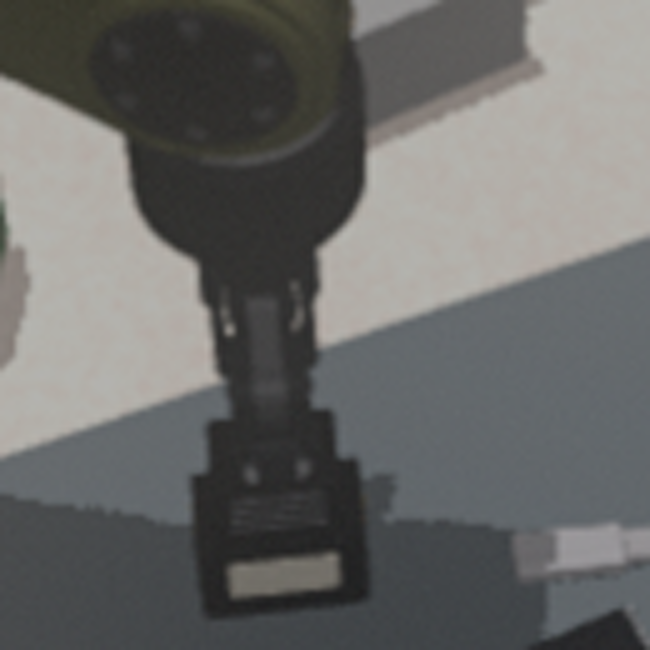

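```bash
python3 -m jog '[[[0,0,-30],0],[[0,0,-20],0],[[0,0,0],0],[[0,0,0],0]]' 0.6; python3 -m jog '[[[0,0,0],0],[[0,0,0],0],[[0,0,0],0],[[0,0,0],0],[[0,0,0],0]]' 0 80; python3 -m jog '[[[0,0,15],0],[[0,0,0],0]]'
```

```text
time_s: 30.0
position: [0.4353, -0.1941, 0.2375]
ee_rot: [0.136, 0.991, -0.0, 0.001]
contact_force: [0.3, 0.7, 0.8]
width: 0.599
time_s: 30.5
position: [0.4353, -0.1939, 0.2377]
ee_rot: [0.136, 0.991, -0.0, 0.002]
contact_force: [-2.1, 2.8, 10.6]
width: 0.361
time_s: 30.7
position: [0.4352, -0.1939, 0.2528]
ee_rot: [0.136, 0.991, -0.001, 0.002]
contact_force: [-0.6, -0.4, -1.5]
width: 0.36
```

```bash
python3 -m jog '[[[0,0,40],0],[[0,0,40],0],[[5,15,38],0.02],[[10,30,0],0.034],[[10,37,0],0.034],[[10,37,0],0.034],[[10,37,0],0.034],[[10,37,0],0.034],[[10,37,0],0.034],[[10,37,0],0.034],[[10,37,0],0.034],[[10,37,0],0.034],[[10,37,0],0.034],[[10,27,0],0.034],[[8,15,0],0.006],[[1,11,0],0],[[0,11,0],0],[[0,0,0],0],[[0,0,0],0]]'
python3 - <<'E'
from h import *
s=cam("side"); crop(s,200,60,170,160,4,"pics/s29.png")
p=r.read_state()["position"]; print(p, an(0,.041),2*r.read_state()["ee_rot"][0])
E
```

```text
time_s: 32.6
position: [0.5586, 0.2479, 0.3687]
ee_rot: [-0.063, 0.998, -0.0, 0.0]
contact_force: [0.3, -0.0, -1.2]
width: 0.354
[0.55865332 0.24768242 0.3688154 ] [0.54836632 0.21096459] -0.12658476522740472
```

View pics/s29.png

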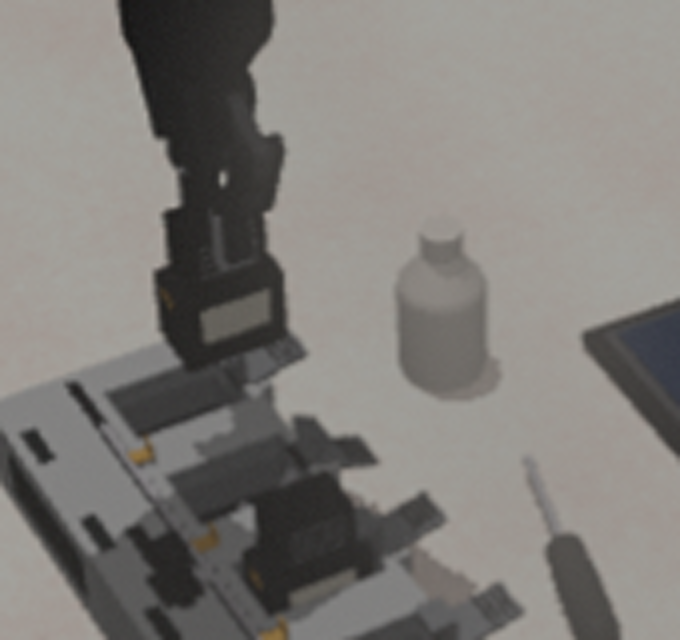

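```bash
python3 -m jog '[[[-5,-18,0],0],[[-4,-18.5,0],0],[[0,0,-20],0],[[0,0,-20],0],[[0,0,-20],0],[[0,0,0],0],[[0,0,0],0]]'
python3 - <<'E'
from h import *
s=cam("side"); crop(s,210,110,120,110,6,"pics/s30.png")
E
```

```text
time_s: 33.35
position: [0.5499, 0.2114, 0.3094]
ee_rot: [-0.063, 0.998, 0.0, 0.0]
contact_force: [0.1, 0.3, -1.6]
width: 0.355
```

View pics/s30.png

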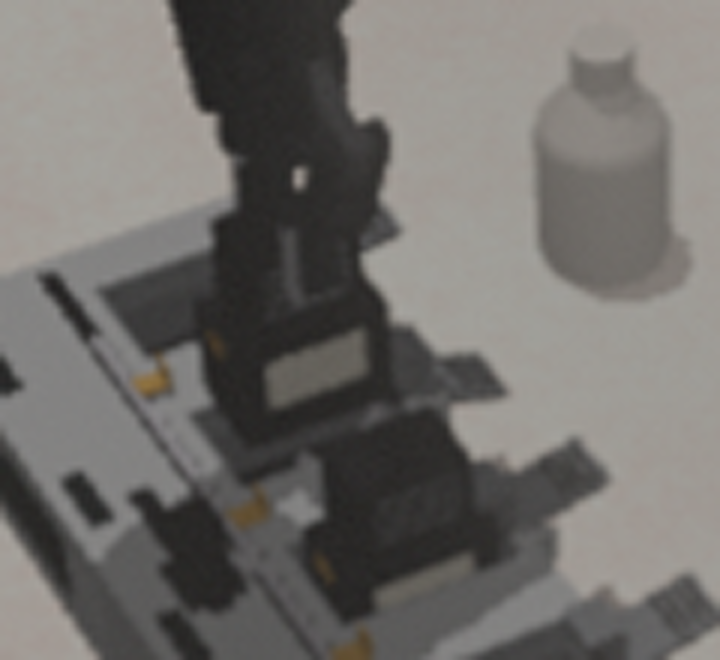

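```bash
python3 -m jog '[[[0,0,-8],0],[[0,0,-8],0],[[0,0,-8],0],[[0,0,0],0],[[0,0,0],0]]'; python3 -m jog '[[[0,0,-5],0],[[0,0,-4],0],[[0,0,0],0],[[0,0,0],0]]'
```

```text
time_s: 33.9
position: [0.5498, 0.2118, 0.2845]
ee_rot: [-0.064, 0.998, -0.0, -0.0]
contact_force: [-0.1, -1.1, -2.7]
width: 0.354
time_s: 34.3
position: [0.5498, 0.2118, 0.2756]
ee_rot: [-0.064, 0.998, -0.0, -0.0]
contact_force: [-0.7, 0.1, -1.4]
width: 0.355
```

```bash
python3 -m jog '[[[0,0,-4],0],[[0,0,-4],0],[[0,0,0],0],[[0,0,0],0]]'; python3 -m jog '[[[0,0,-3],0],[[0,0,-2],0],[[0,0,0],0],[[0,0,0],0]]';python3 - <<'E'
from h import *
s=cam("side"); crop(s,210,110,120,110,6,"pics/s31.png")
E
```

```text
time_s: 34.7
position: [0.5499, 0.2118, 0.268]
ee_rot: [-0.064, 0.998, 0.0, 0.0]
contact_force: [1.8, -0.2, 3.3]
width: 0.352
time_s: 35.1
position: [0.5498, 0.2119, 0.2637]
ee_rot: [-0.064, 0.998, 0.0, 0.0]
contact_force: [-3.5, -0.6, 13.8]
width: 0.353
```

View pics/s31.png

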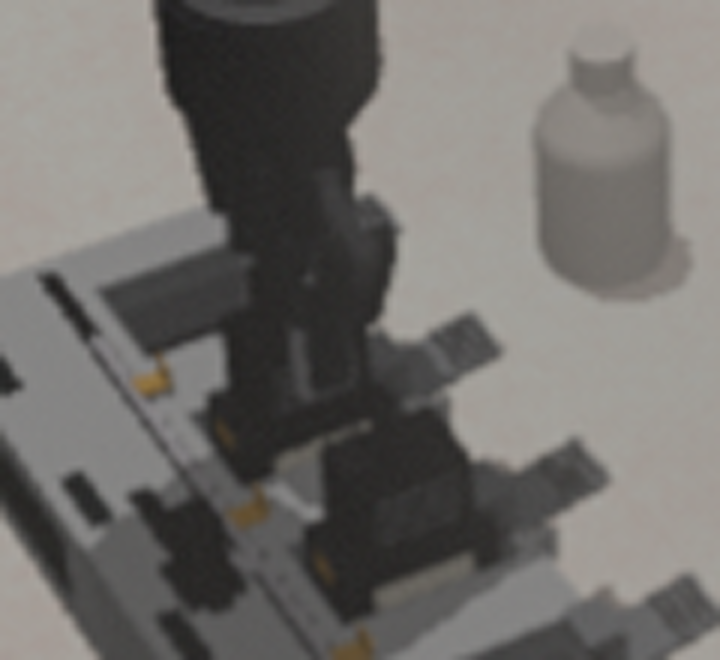

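```bash
python3 -m jog '[[[0,0,0],0],[[0,0,0],0],[[0,0,0],0],[[0,0,20],0],[[0,0,40],0],[[0,0,40],0],[[-20,-20,0],0],[[-25,-25,0],0],[[-20,-25,0],0],[[0,0,0],0],[[0,0,0],0]]' 0.6
python3 - <<'E'
from h import *
np.set_printoptions(precision=4,suppress=True)
s=cam("side"); crop(s,180,90,180,150,4,"pics/s32.png")
t=cam("top"); cv2.imwrite("pics/t32.png",t["img"])
for n,x0,y0 in(("L",405,235),("R",445,235)):
    g=silfit(t,t["img"],0,x0,y0,40,45,62,[.50,-.317 if n=="L" else -.407,.05],fn=f"pics/g{n}.png")
    print(n,g)
cv2.imwrite("pics/g.png",cv2.resize(np.hstack([cv2.imread("pics/gL.png"),cv2.imread("pics/gR.png")]),None,fx=2,fy=2))
E
```

```text
time_s: 36.25
position: [0.4848, 0.1416, 0.3629]
ee_rot: [-0.063, 0.998, 0.0, 0.0]
contact_force: [0.6, -0.1, 0.3]
width: 0.596
L (array([ 0.5006, -0.3181,  0.0567]), np.float64(85.5))
R (array([ 0.5107, -0.4072,  0.0039]), np.float64(88.9375))
```

View pics/s32.png

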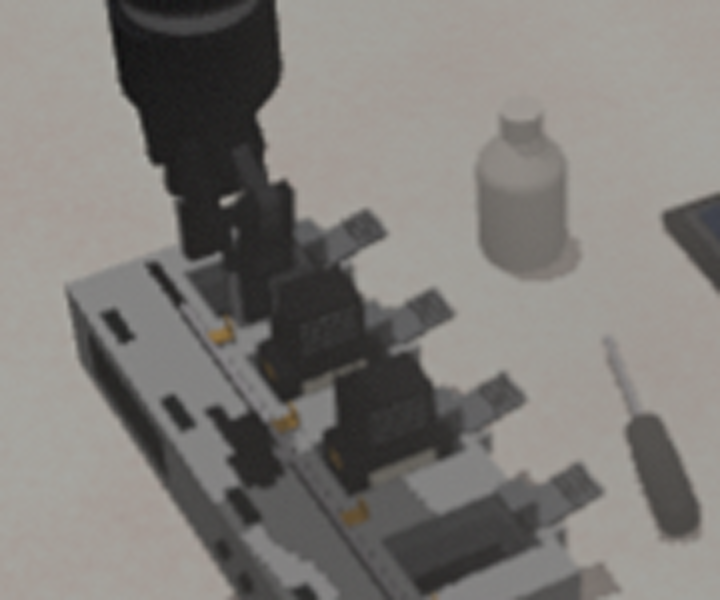

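View pics/t32.png

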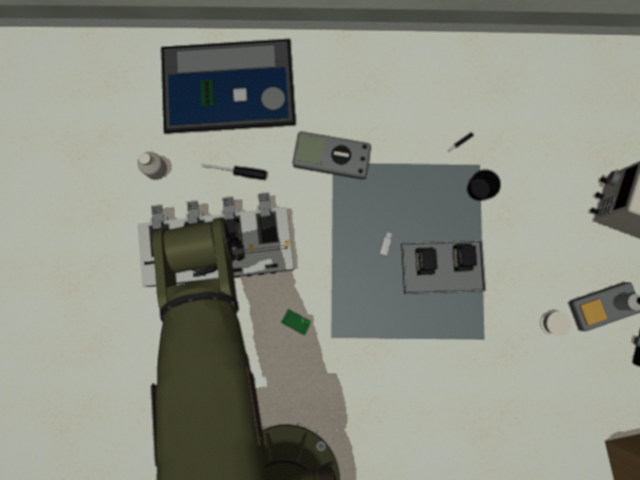

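View pics/g.png

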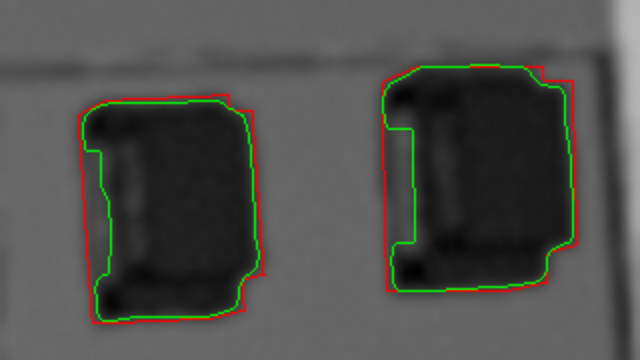

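```bash
python3 -m jog '[[[0,0,-40],0],[[0,0,-40],0],[[0,0,-36],0],[[0,0,0],0],[[0,0,0],0]]' 0.6; python3 -m jog '[[[0,0,0],0],[[0,0,0],0],[[0,0,0],0],[[0,0,0],0],[[0,0,0],0]]' 0 40; python3 -m jog '[[[-1.3,10,0],0],[[-1.3,10,0],0],[[-1.3,10,0],0],[[-1.2,9,0],0],[[0,2,0],0],[[0,0,0],0],[[0,0,0],0]]'
```

```text
time_s: 36.85
position: [0.4853, 0.1422, 0.2472]
ee_rot: [-0.064, 0.998, -0.0, -0.0]
contact_force: [0.3, 0.3, 0.4]
width: 0.602
time_s: 37.35
position: [0.485, 0.1423, 0.2484]
ee_rot: [-0.064, 0.998, 0.001, 0.001]
contact_force: [-2.8, 5.3, 8.1]
width: 0.202
time_s: 38.05
position: [0.4799, 0.1831, 0.2485]
ee_rot: [-0.064, 0.998, 0.0, 0.001]
contact_force: [-3.5, 2.0, 8.4]
width: 0.201
```

```bash
python3 -m jog '[[[-0.2,2,0],0],[[0,0,0],0],[[0,0,0],0]]'
```

```text
time_s: 38.35
position: [0.4799, 0.1839, 0.2484]
ee_rot: [-0.063, 0.998, -0.001, 0.001]
contact_force: [-2.4, -12.7, 11.3]
width: 0.201
```

```bash
python3 -m jog '[[[0,0,0],0],[[0,0,0],0],[[0,0,0],0],[[0,0,30],0],[[0,0,40],0],[[0,0,40],0],[[-20,20,10],0],[[-40,40,0],0],[[-40,40,0],0],[[-40,40,0],0],[[-40,40,0],0],[[0,40,0],0],[[0,0,0],0],[[0,0,0],0]]' 0.6
python3 - <<'E'
from h import *
s=cam("side"); crop(s,180,90,180,150,4,"pics/s33.png"); cv2.imwrite("pics/s33f.png",s["img"])
t=cam("top"); crop(t,130,180,180,120,4,"pics/t33.png")
E
```

```text
time_s: 39.75
position: [0.3177, 0.3866, 0.3664]
ee_rot: [-0.064, 0.998, -0.0, -0.0]
contact_force: [-0.4, -1.0, -0.4]
width: 0.6
```

View pics/s33.png

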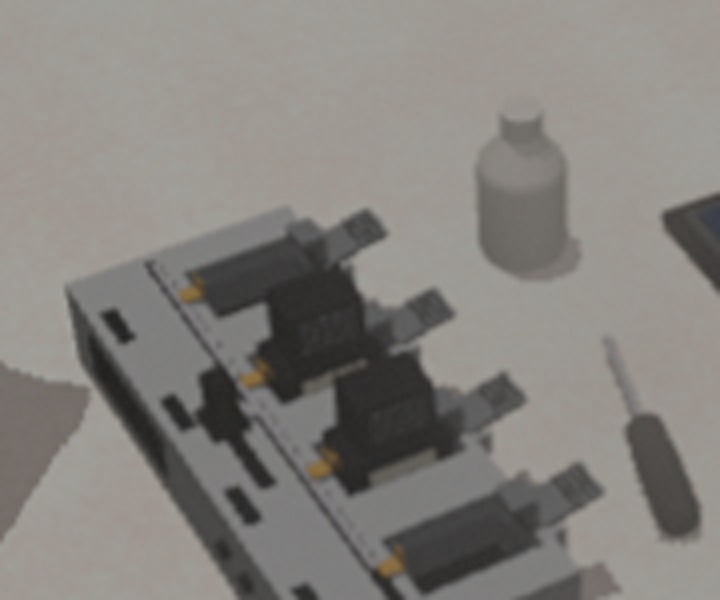

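View pics/t33.png

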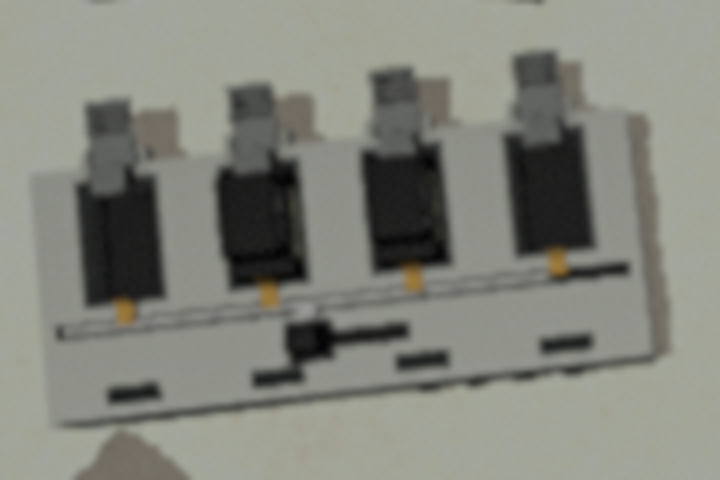

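View pics/s33f.png

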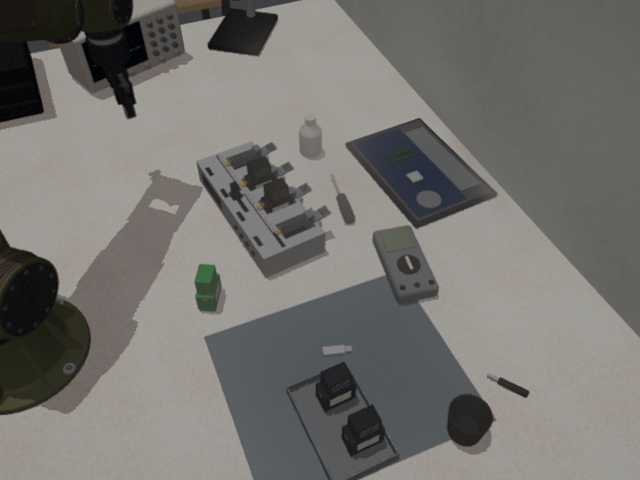

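The last pictures show the knob at the left end of its slot and the brass contacts at the bay middles. All four latches are shut, two packs are seated, both finished packs stand in the tray and the bystanders have not moved.

Run:
```python
from plant import r
print(r.job_done(), r.read_state()["time_s"])
```

```text
the job is handed in; nothing more can be done
the job is handed in; nothing more can be done
```

The job is done and handed in at about 40 s on the robot's clock; the hand-in gives no verdict.

- **Packs:** I slid the contact knob to its right stop and pressed latches 1 and 2 open. The two finished packs, from bays 1 and 2, now stand in the tray. The two waiting packs went into bays 2 and 1, and each latch snapped shut over its pack. Bays 0 and 3 were empty at the start and I left them shut.
- **Contact knob:** I then slid it to its left stop, where the force rose to about 13 N, let go, and moved the arm clear.

**Last checks:**
- The final pictures from both cameras show all four tabs in the shut position, the knob at the left end of its slot, and the bystanders where they were.
- Before the last slide, the outlines of the tray packs matched upright packs, at about x +13 mm and +23 mm from the tray's middle. The second is near the rear wall but clear of it.

**What disagreed:** the two cameras differed by up to 5 mm on the analyser's position. I went with the top camera and the knob's position at its right stop, and the fits bore that out. The finished packs came out of their bays tilted, but settled upright when released in the tray.

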